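Sort inspected housings and lock the pass tray

TASK

Draw the pass tray's lock bar fully back, then put every housing with a round green tag flat into the white pass tray, filling its numbered pockets in order from pocket 1 without leaving a gap, and slide the lock bar fully home over them once they are all in. Put every housing with a red bar tag flat into a nest of the grey reject tray (any nest, at any time); leave the other things on the bench where they are.

Things in the scene. Friction and masses are not known exactly. Their poses are not given: they have to be found in the camera images.
- pass_1: Aluminium bearing housing: foot flange 100 (x) x 56 (y) x 10 mm, centred on it a block 60 (x) x 40 (y) mm, top at 50 mm, with a dark bore along y. About 0.36 kg. Origin: centre of the underside, z up. The same turned half round. On top of the block is a round green tag, 30 mm across: a passed housing. May be absent.
- pass_2: Aluminium bearing housing: foot flange 100 (x) x 56 (y) x 10 mm, centred on it a block 60 (x) x 40 (y) mm, top at 50 mm, with a dark bore along y. About 0.36 kg. Origin: centre of the underside, z up. The same turned half round. On top of the block is a round green tag, 30 mm across: a passed housing. May be absent.
- pass_3: Aluminium bearing housing: foot flange 100 (x) x 56 (y) x 10 mm, centred on it a block 60 (x) x 40 (y) mm, top at 50 mm, with a dark bore along y. About 0.36 kg. Origin: centre of the underside, z up. The same turned half round. On top of the block is a round green tag, 30 mm across: a passed housing. May be absent.
- reject_1: Aluminium bearing housing: foot flange 100 (x) x 56 (y) x 10 mm, centred on it a block 60 (x) x 40 (y) mm, top at 50 mm, with a dark bore along y. About 0.36 kg. Origin: centre of the underside, z up. The same turned half round. On top of the block is a red bar-shaped tag, 46 x 12 mm (long way along x): a rejected housing. May be absent.
- reject_2: Aluminium bearing housing: foot flange 100 (x) x 56 (y) x 10 mm, centred on it a block 60 (x) x 40 (y) mm, top at 50 mm, with a dark bore along y. About 0.36 kg. Origin: centre of the underside, z up. The same turned half round. On top of the block is a red bar-shaped tag, 46 x 12 mm (long way along x): a rejected housing. May be absent.
- reject_3: Aluminium bearing housing: foot flange 100 (x) x 56 (y) x 10 mm, centred on it a block 60 (x) x 40 (y) mm, top at 50 mm, with a dark bore along y. About 0.36 kg. Origin: centre of the underside, z up. The same turned half round. On top of the block is a red bar-shaped tag, 46 x 12 mm (long way along x): a rejected housing. May be absent.
- pass_tray: White pass tray, 244 (x) x 181 (y) mm, fixed, with an aluminium lock bar. Three pockets in a row along its x, 80 mm apart, each 64 (x) x 106 (y) mm: housings lie with their long side along tray y, 3 to 4 mm play all round. Floor 8 mm, walls 18 mm above the table. Origin: on the table under its centre; the pockets' row is at y = -21.5 mm. May be on either side of the robot.
- reject_tray: Plain grey reject tray, 244 (x) x 138 (y) mm, fixed, without lock bar or pips. Three pockets in a row along its x, 80 mm apart, each 64 (x) x 106 (y) mm: housings lie with their long side along tray y, 3 to 4 mm play all round. Floor 8 mm, walls 18 mm above the table. Origin: on the table 21.5 mm to +y of its centre; the nests' row is at y = -21.5 mm.
- pocket1 (a point): Pass tray pocket number 1 (marked by 1 black pip on the tray's rim at its -y end): centre of the pocket's floor, 8 mm above the table; a seated housing's origin lies here. Axes those of the tray.
- pocket2 (a point): Pass tray pocket number 2 (marked by 2 black pips on the tray's rim at its -y end): centre of the pocket's floor, 8 mm above the table; a seated housing's origin lies here. Axes those of the tray.
- pocket3 (a point): Pass tray pocket number 3 (marked by 3 black pips on the tray's rim at its -y end): centre of the pocket's floor, 8 mm above the table; a seated housing's origin lies here. Axes those of the tray.
- nest_a (a point): Reject nest, -x end of the reject tray: centre of the nest's floor, 8 mm above the table; a seated housing's origin lies here. Axes those of the tray.
- nest_b (a point): Reject nest, middle of the reject tray: centre of the nest's floor, 8 mm above the table; a seated housing's origin lies here. Axes those of the tray.
- nest_c (a point): Reject nest, +x end of the reject tray: centre of the nest's floor, 8 mm above the table; a seated housing's origin lies here. Axes those of the tray.
- lock_bar (a joint): Lock bar, m: aluminium bar 240 (tray x) x 36 (tray y) x 8 mm, underside 20 mm above the table, sliding along tray y. 0 = fully home: it covers 13 mm of the +y ends of all three pockets, 2 mm above the feet of seated housings, and blocks loading. 0.030 = fully drawn back (to tray +y), pockets clear. About 3 N of friction; stays where left.
- lock_knob (a point): Black upright cylindrical knob on the lock bar, 24 mm across, 40 mm tall (28 to 68 mm above the table). This point lies on its axis 53 mm above the table and moves with the bar; at bar 0 it is at tray x = 30 mm, y = 40.5 mm. Axes those of the tray.
- grease_jar: Grease jar, 40 mm across, 55 mm tall; leave it alone. Origin: centre of underside.
- screw_bin: Small open blue bin, 70 x 70 x 40 mm; leave it alone. Origin: centre of underside.
- spanner: Spanner lying on the table, 160 mm; leave it alone. Origin: underside, middle.
- driver: Screwdriver lying on the table, 190 mm; leave it alone. Origin: underside, middle.
- gauge_plug: Dark steel plug, 36 mm across, 60 mm tall, standing; leave it alone. Origin: centre of underside.
- setting_block: Dark steel block, 60 x 60 x 35 mm; leave it alone. Origin: centre of underside.

How it is judged:
On the way, in this order (a step that is already met when the one before it is completed fails the run):
1. the lock bar is drawn back (value of joint lock_bar above 0.025 m), for 0.2 s.
2. every passed housing present is seated in a pocket of the pass tray, the lock bar still back (((horizontal distance between pass_1 and pocket1 below 0.008 m and z of pass_1 in the frame of pocket1 below 0.004 m and angle between pass_1's own z axis and vertical below 0.06 rad) or (horizontal distance between pass_1 and pocket2 below 0.008 m and z of pass_1 in the frame of pocket2 below 0.004 m and angle between pass_1's own z axis and vertical below 0.06 rad) or (horizontal distance between pass_1 and pocket3 below 0.008 m and z of pass_1 in the frame of pocket3 below 0.004 m and angle between pass_1's own z axis and vertical below 0.06 rad)) and ((horizontal distance between pass_2 and pocket1 below 0.008 m and z of pass_2 in the frame of pocket1 below 0.004 m and angle between pass_2's own z axis and vertical below 0.06 rad) or (horizontal distance between pass_2 and pocket2 below 0.008 m and z of pass_2 in the frame of pocket2 below 0.004 m and angle between pass_2's own z axis and vertical below 0.06 rad) or (horizontal distance between pass_2 and pocket3 below 0.008 m and z of pass_2 in the frame of pocket3 below 0.004 m and angle between pass_2's own z axis and vertical below 0.06 rad)) and ((horizontal distance between pass_3 and pocket1 below 0.008 m and z of pass_3 in the frame of pocket1 below 0.004 m and angle between pass_3's own z axis and vertical below 0.06 rad) or (horizontal distance between pass_3 and pocket2 below 0.008 m and z of pass_3 in the frame of pocket2 below 0.004 m and angle between pass_3's own z axis and vertical below 0.06 rad) or (horizontal distance between pass_3 and pocket3 below 0.008 m and z of pass_3 in the frame of pocket3 below 0.004 m and angle between pass_3's own z axis and vertical below 0.06 rad)) and value of joint lock_bar above 0.025 m), for 0.2 s.
3. the lock bar is slid home over them (((horizontal distance between pass_1 and pocket1 below 0.008 m and z of pass_1 in the frame of pocket1 below 0.004 m and angle between pass_1's own z axis and vertical below 0.06 rad) or (horizontal distance between pass_1 and pocket2 below 0.008 m and z of pass_1 in the frame of pocket2 below 0.004 m and angle between pass_1's own z axis and vertical below 0.06 rad) or (horizontal distance between pass_1 and pocket3 below 0.008 m and z of pass_1 in the frame of pocket3 below 0.004 m and angle between pass_1's own z axis and vertical below 0.06 rad)) and ((horizontal distance between pass_2 and pocket1 below 0.008 m and z of pass_2 in the frame of pocket1 below 0.004 m and angle between pass_2's own z axis and vertical below 0.06 rad) or (horizontal distance between pass_2 and pocket2 below 0.008 m and z of pass_2 in the frame of pocket2 below 0.004 m and angle between pass_2's own z axis and vertical below 0.06 rad) or (horizontal distance between pass_2 and pocket3 below 0.008 m and z of pass_2 in the frame of pocket3 below 0.004 m and angle between pass_2's own z axis and vertical below 0.06 rad)) and ((horizontal distance between pass_3 and pocket1 below 0.008 m and z of pass_3 in the frame of pocket1 below 0.004 m and angle between pass_3's own z axis and vertical below 0.06 rad) or (horizontal distance between pass_3 and pocket2 below 0.008 m and z of pass_3 in the frame of pocket2 below 0.004 m and angle between pass_3's own z axis and vertical below 0.06 rad) or (horizontal distance between pass_3 and pocket3 below 0.008 m and z of pass_3 in the frame of pocket3 below 0.004 m and angle between pass_3's own z axis and vertical below 0.06 rad)) and value of joint lock_bar below 0.004 m), for 0.2 s.
At the end, for the whole second after the job is handed in: Passed housings flat in pass tray pockets, filled from 1 up without a gap; rejected ones flat in reject nests (within 8 mm of centre, at most 4 mm above the floor, tilt under 0.06 rad, at rest); lock bar within 4 mm of home (all of step 3 and ((horizontal distance between reject_1 and nest_a below 0.008 m and z of reject_1 in the frame of nest_a below 0.004 m and angle between reject_1's own z axis and vertical below 0.06 rad) or (horizontal distance between reject_1 and nest_b below 0.008 m and z of reject_1 in the frame of nest_b below 0.004 m and angle between reject_1's own z axis and vertical below 0.06 rad) or (horizontal distance between reject_1 and nest_c below 0.008 m and z of reject_1 in the frame of nest_c below 0.004 m and angle between reject_1's own z axis and vertical below 0.06 rad)) and ((horizontal distance between reject_2 and nest_a below 0.008 m and z of reject_2 in the frame of nest_a below 0.004 m and angle between reject_2's own z axis and vertical below 0.06 rad) or (horizontal distance between reject_2 and nest_b below 0.008 m and z of reject_2 in the frame of nest_b below 0.004 m and angle between reject_2's own z axis and vertical below 0.06 rad) or (horizontal distance between reject_2 and nest_c below 0.008 m and z of reject_2 in the frame of nest_c below 0.004 m and angle between reject_2's own z axis and vertical below 0.06 rad)) and ((horizontal distance between reject_3 and nest_a below 0.008 m and z of reject_3 in the frame of nest_a below 0.004 m and angle between reject_3's own z axis and vertical below 0.06 rad) or (horizontal distance between reject_3 and nest_b below 0.008 m and z of reject_3 in the frame of nest_b below 0.004 m and angle between reject_3's own z axis and vertical below 0.06 rad) or (horizontal distance between reject_3 and nest_c below 0.008 m and z of reject_3 in the frame of nest_c below 0.004 m and angle between reject_3's own z axis and vertical below 0.06 rad)) and not (((horizontal distance between pass_1 and pocket2 below 0.008 m and z of pass_1 in the frame of pocket2 below 0.004 m and angle between pass_1's own z axis and vertical below 0.06 rad) or (horizontal distance between pass_2 and pocket2 below 0.008 m and z of pass_2 in the frame of pocket2 below 0.004 m and angle between pass_2's own z axis and vertical below 0.06 rad) or (horizontal distance between pass_3 and pocket2 below 0.008 m and z of pass_3 in the frame of pocket2 below 0.004 m and angle between pass_3's own z axis and vertical below 0.06 rad)) and not (horizontal distance between any of pass_1, pass_2, pass_3 and pocket1 below 0.06 m)) and not (((horizontal distance between pass_1 and pocket3 below 0.008 m and z of pass_1 in the frame of pocket3 below 0.004 m and angle between pass_1's own z axis and vertical below 0.06 rad) or (horizontal distance between pass_2 and pocket3 below 0.008 m and z of pass_2 in the frame of pocket3 below 0.004 m and angle between pass_2's own z axis and vertical below 0.06 rad) or (horizontal distance between pass_3 and pocket3 below 0.008 m and z of pass_3 in the frame of pocket3 below 0.004 m and angle between pass_3's own z axis and vertical below 0.06 rad)) and not (horizontal distance between any of pass_1, pass_2, pass_3 and pocket2 below 0.06 m)) and linear speed of each of pass_1, reject_1, pass_2, reject_2, pass_3, reject_3 below 0.02 m/s); the robot touches nothing.
It fails at once if a passed housing is seated in pocket 2 while none is at pocket 1 (within 60 mm) (((horizontal distance between pass_1 and pocket2 below 0.008 m and z of pass_1 in the frame of pocket2 below 0.004 m and angle between pass_1's own z axis and vertical below 0.06 rad) or (horizontal distance between pass_2 and pocket2 below 0.008 m and z of pass_2 in the frame of pocket2 below 0.004 m and angle between pass_2's own z axis and vertical below 0.06 rad) or (horizontal distance between pass_3 and pocket2 below 0.008 m and z of pass_3 in the frame of pocket2 below 0.004 m and angle between pass_3's own z axis and vertical below 0.06 rad)) and not (horizontal distance between any of pass_1, pass_2, pass_3 and pocket1 below 0.06 m)).
It fails at once if a passed housing is seated in pocket 3 while none is at pocket 2 (within 60 mm) (((horizontal distance between pass_1 and pocket3 below 0.008 m and z of pass_1 in the frame of pocket3 below 0.004 m and angle between pass_1's own z axis and vertical below 0.06 rad) or (horizontal distance between pass_2 and pocket3 below 0.008 m and z of pass_2 in the frame of pocket3 below 0.004 m and angle between pass_2's own z axis and vertical below 0.06 rad) or (horizontal distance between pass_3 and pocket3 below 0.008 m and z of pass_3 in the frame of pocket3 below 0.004 m and angle between pass_3's own z axis and vertical below 0.06 rad)) and not (horizontal distance between any of pass_1, pass_2, pass_3 and pocket2 below 0.06 m)).
It fails at once if a bystander is shifted more than 50 mm (distance of any of grease_jar, screw_bin, spanner, driver, gauge_plug, setting_block from where it was at the start of the episode above 0.05 m).
Of pass_1, reject_1, pass_2, reject_2, pass_3, reject_3 only 4 to 6 are there at a start; the rules pass over those that are not, and their reading is None.
At some moment in a run one of reject_1, reject_2, reject_3 may be knocked a few centimetres aside while the robot is not near it.
Once in a run the grip may slacken for a moment while it holds something.
It also fails if it takes over 210 s, if anything falls off the work surface, if the arm or the gripper's body presses on something with over 40 N, if the wrist force passes 120 N, or if a joint passes its speed limit or range.

ROBOT

A 6-joint arm with a two-finger parallel gripper is mounted at the origin on the work surface. World frame = base frame: x ahead of the robot, y to its left, z up, the work surface at z = 0. Lengths are in m, angles in rad, forces in N, time in s.
With the tool pointing down it reaches from about 0.35 to 0.775 m from the base axis. Payload 5.5 kg.
Tool frame: the origin (TCP) lies midway between the tips of the shut fingers; the grasp point (between the pads) lies 19 mm behind it; z points along the fingers, y is the line along which they close (so a half turn about z gives the same grasp; the last joint's range is limited). The gripper opens to 85 mm and grips with 20 to 120 N. Pads are 22 mm wide; open, the fingers measure 114 mm over their backs; the gripper's body (76 mm by 85 mm) begins 54 mm behind the grasp point. The pads swing forward as they close: fully open they stand 13 mm farther back than shut.
Start: joints at [-1.343, 0.313, 0.046, 1.304, 0, 1.431], TCP at [0.207, -0.537, 0.209] pointing down, gripper open.
Joint ranges: [-2.76, 2.76], [-0.86, 1.69], [-1.03, 1.26], [-2.2, 2.34], [-1.47, 1.5], [-3.14, 3.14]. Speed limits (rad/s): [2.57, 2.57, 3.14, 3.14, 3.14, 3.14].

INTERFACE

Orientations are given as a unit quaternion [w, x, y, z].
In Python, from workcell import get_state, read_camera, camera_info, hand_in, recognise gives the robot as it stands.
- The arm moves only by the tool arm_command, never from a script. Its argument "moves" is one flat list of numbers, 7 for each row, row after row: the opening, from -1 (shut) to 1 (fully open), then the shift along the tool's x, y, z in mm, then the turn, a rotation vector about the tool's x, y, z in rad. A call has 1 to 8 rows; each row shifts and turns the commanded pose from where the row before left it, along the tool's axes as they then stand; what a row does not reach is not made up. A row lasts 1/8 s, in which the tool goes at most 62.5 mm and 10.7 degrees, less where a joint would pass 70% of its speed; a pose out of reach is approached as far as the arm can. A call with a gripper value outside its range is refused whole. The fingers move at their own pace and stop on an object; "newtons" is the grip in N (left out, the last holds). Time passes only in rows, so rows that do not move let the fingers close. It gives the time, the measured TCP pose, the force, the opening and the grip force at its end, in the units of the state.
- get_state(): the state, without advancing time (a new reading comes with each control period).
- read_camera(name): name is "scene" or "top" or "wrist"; returns (picture, depth): 420x560x3 uint8, blue, green, red; 420x560 float32, m along the optical axis (not along the pixel's ray), 0 where there is no reading.
- camera_info(name): a dict with "fovy" (degrees; the focal length in pixels is half the picture's height over the tangent of half this angle, whatever the lens; pixels are square), "cx", "cy" (the principal point, pixels), "eye" and "orientation" of the camera in the world; the wrist camera has in their place "tool_from_camera" (4x4, takes a point from camera to tool coordinates, whose origin is the TCP and whose axes are the flange's). Camera axes: x right, y down, z forward; pixel columns grow to the right and rows downward; lengths in m; the calibration is good to about 2 mm. A picture is of the moment at which its call begins: read the wrist's pose just before it. camera_info takes no time and is no camera call.
- hand_in(): hands the job in; it is judged then, once.
Trained networks look in the newest picture that a camera, given by its name, has taken for a name from the list of things; names that differ only in an ending like _2 or _b are one class to them, and where a whole thing is asked for, a point or a joint stands for the part that bears it (a point fixed in the world has none). Each returns a list of dicts, best first, with "confidence" (0 to 1); they miss things now and then, are a little off and sometimes report something else, mostly with a low value. They report only what shows in the picture. A call takes as long as a camera call.
- recognise(camera, label): "point" ([column, row] in pixels, amid what is visible of it).
The state is a dict: "clock": time; "joint_pos": joint angles; "qvel": joint speeds; "tau": joint torques, N m; "tcp_pos": TCP position; "orientation": TCP orientation; "wrist_force": force on the tool from outside, world axes, zero at the start; "ft_torque": the same for the moment, N m; "finger_gap": finger opening in m; "grip_force": force on a finger pad.
Only numpy, scipy, OpenCV 4.12 (cv2) and the standard library are available. Lean on these libraries where they do the work, as an engineer would, in place of code of your own. Each camera call takes 0.05 s, during which the arm holds its last target. There are 200 camera calls.

## Working session

There is one attempt and no reset: what is moved stays moved. The work goes in short steps, Python scripts to look and compute and a tool call to move; the robot and the scene stay as the last step left them, time stands still between calls to the robot, and variables do not carry over. Pictures are saved under pics/ and viewed, at most 14 in all, crops included, and the job is handed in when it is done.

Besides the shell and the picture viewer there is one more tool, called after "Call:" in YAML: its name, and indented under it one key for each argument. arm_command: Moves the arm, as the interface text tells. Its arguments: {"type":"object","properties":{"moves":{"type":"array"},"newtons":{"type":"number"}},"required":["moves"]}

```bash
ls; mkdir -p pics; python3 - <<'E'
from workcell import *
import cv2
for n in("scene","top"):
    p,d=read_camera(n); cv2.imwrite(f"pics/{n}0.png",p); print(n,camera_info(n))
print(camera_info("wrist")); print(get_state())
E
```

```text
pics
scene {'fovy': 54.95455045051715, 'cx': 282.55326365297867, 'cy': 206.65685202951792, 'eye': array([ 1.02078696, -0.48711084,  0.86297877]), 'orientation': array([-0.29783661,  0.86849649,  0.37601613, -0.12497625])}
top {'fovy': 49.11570823576254, 'cx': 278.8030718184654, 'cy': 215.38148242044812, 'eye': array([ 0.50923496, -0.06220967,  1.10714547]), 'orientation': array([-0.01763245,  0.70725672, -0.70640938,  0.02151339])}
{'fovy': 61.83187966330573, 'cx': 277.4225334833077, 'cy': 211.72565942623464, 'tool_from_camera': array([[ 5.26421723e-04, -9.64435170e-01, -2.64318986e-01,
         6.65136071e-02],
       [ 9.99999682e-01,  6.66009613e-04, -4.38491160e-04,
         7.33208409e-04],
       [ 5.98935282e-04, -2.64318671e-01,  9.64435214e-01,
        -1.63738788e-01],
       [ 0.00000000e+00,  0.00000000e+00,  0.00000000e+00,
         1.00000000e+00]])}
{'clock': 0.1, 'joint_pos': array([-1.34261675e+00,  3.13922013e-01,  4.51046251e-02,  1.30360910e+00,
        7.51740707e-06,  1.43119161e+00]), 'qvel': array([-0.00097195, -0.00251331,  0.00332289, -0.0001844 ,  0.00032397,
       -0.00024402]), 'tau': array([ 1.75563633e-03, -4.81727135e+01,  2.99242473e+01,  1.28088307e-02,
       -1.45565773e-04,  2.13517438e-06]), 'tcp_pos': array([ 0.20661974, -0.53607072,  0.20840487]), 'orientation': array([-8.14446324e-04,  9.83139107e-01,  1.82857409e-01, -3.23309418e-05]), 'wrist_force': array([ 0.85837838, -0.11538183,  0.59510071]), 'ft_torque': array([-0.00473919,  0.00070305, -0.01071485]), 'grip_force': 0.0, 'finger_gap': 0.0854060998538873}
```

View pics/top0.png

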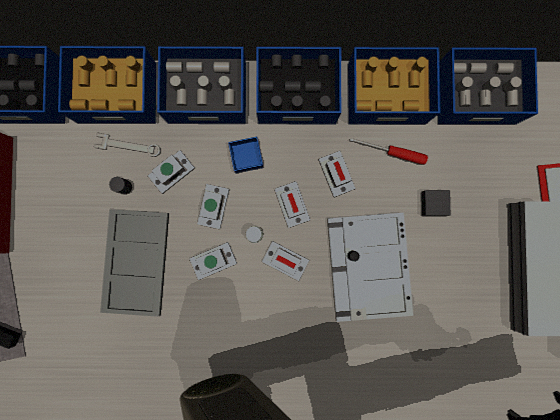

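View pics/scene0.png

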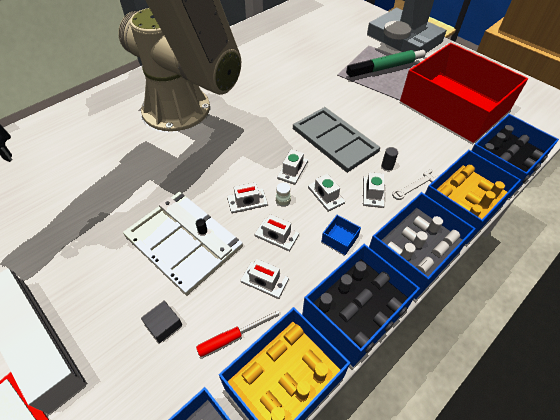

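The top view shows three green-tagged housings at (168,170), (211,206) and (211,262). Three red-tagged ones are at (338,171), (291,204) and (286,261). The grey tray is at left (136,262). The white tray is at right, with pips on its right edge (1 pip at the bottom) and the knob at (353,256).

```bash
cat > h.py <<'E'
import numpy as np, cv2
from scipy.spatial.transform import Rotation as R
from workcell import *
def rot(q): return R.from_quat([q[1],q[2],q[3],q[0]]).as_matrix()
def cam(name):
    """picture, world xyz per pixel, projection data"""
    ci=camera_info(name); s=get_state(); p,d=read_camera(name)
    f=210/np.tan(np.radians(ci["fovy"])/2)
    if name=="wrist":
        M=ci["tool_from_camera"]; Rt=rot(s["orientation"]); Rc=Rt@M[:3,:3]; e=Rt@M[:3,3]+s["tcp_pos"]
    else: Rc=rot(ci["orientation"]); e=np.array(ci["eye"])
    v,u=np.mgrid[:420,:560]
    ray=np.dstack([(u-ci["cx"])/f,(v-ci["cy"])/f,np.ones(u.shape)])@Rc.T
    P=e+ray*d[...,None]; P[d<=0]=np.nan
    return p,P,ray,e
def plane(ray,e,uv,z):
    r=cv2.remap(ray.astype(np.float32),np.float32([[uv[0]]]),np.float32([[uv[1]]]),1)[0,0]
    return (e+r*(z-e[2])/r[2])[:2]
def tags(p):
    h=cv2.cvtColor(p,cv2.COLOR_BGR2HSV)
    g=cv2.inRange(h,(45,80,40),(90,255,255)); r=cv2.inRange(h,(0,130,90),(6,255,255))|cv2.inRange(h,(174,130,90),(180,255,255))
    return {"green":g,"red":r}
def rect(pts):
    (c,(a,b),t)=cv2.minAreaRect((pts*1000).astype(np.float32))
    if a<b: a,b,t=b,a,t+90
    t=(t+90)%180-90
    return np.array(c)/1000,a,b,t
def housings(name="top",dz=0,amin=40,amax=1e9,verbose=True):
    p,P,ray,e=cam(name); out=[]
    for col,m in tags(p).items():
        n,l,st,ce=cv2.connectedComponentsWithStats(m)
        for i in range(1,n):
            if st[i,4]<amin or st[i,4]>amax: continue
            z=np.nanmedian(P[l==i][:,2]); 
            if not .04<z<.075: continue
            c=plane(ray,e,ce[i],z)
            h=P[...,2]; base=z-.05
            near=(np.hypot(P[...,0]-c[0],P[...,1]-c[1])<.064)
            q=near&(h>base+.004)&(h<base+.06)
            nn,ll=cv2.connectedComponents(q.astype(np.uint8)); k=np.bincount(ll[l==i]).argmax()
            fl=(ll==k)&(h<base+.016)
            rc,a,b,t=rect(P[fl][:,:2])
            rb=rect(P[l==i][:,:2])
            out.append((col,c,rc,a,b,t,z,rb[3]))
            if verbose: print(col,"tag",c.round(4),"rect",rc.round(4),round(a),round(b),"long axis deg",round(t,1),"tagdeg",round(rb[3],1),"ztop",round(z,4),"px",ce[i].round(0),st[i,4])
    return out
def state():
    s=get_state(); T=rot(s["orientation"]); print("t",round(s["clock"],2),"tcp",s["tcp_pos"].round(4),"tool-x yaw deg",round(np.degrees(np.arctan2(T[1,0],T[0,0])),2),"tilt",round(np.degrees(np.arccos(-T[2,2])),2),"gap",round(s["finger_gap"],4),"F",s["wrist_force"].round(1),"grip",round(s["grip_force"],1)); return s,T
def go(x,y,z,yaw=None):
    """print shift in tool axes (mm), and turn about tool z (rad) to reach target (yaw of tool x, deg, mod 180)"""
    s,T=state(); d=T.T@(np.array([x,y,z])-s["tcp_pos"])*1000
    w=np.degrees(np.arctan2(T[1,0],T[0,0])); dy=0 if yaw is None else (yaw-w+90)%180-90
    print("shift",d.round(1),"turn about tool z",round(-np.radians(dy),3),"(or",round(-np.radians(dy-np.sign(dy)*180),3),") j6",round(s["joint_pos"][5],2))
E
python3 - <<'E'
from h import *
housings()
p,P,ray,e=cam("top")
h=P[...,2]
for nm,(u0,u1,v0,v1) in dict(grey=(90,180,200,325),white=(318,425,203,330)).items():
    m=np.zeros(h.shape,bool); m[v0:v1,u0:u1]=1
    q=(m&(h>.010)&(h<.024)).astype(np.uint8)
    n,l,st,_=cv2.connectedComponentsWithStats(q); k=st[1:,4].argmax()+1
    print(nm,rect(P[l==k][:,:2]))
k=(h>.045)&(np.mgrid[:420,:560][1]>330)&(np.mgrid[:420,:560][1]<380)&(np.mgrid[:420,:560][0]>240)&(np.mgrid[:420,:560][0]<275)
print("knob",P[k].mean(0))
E
```

```text
green tag [0.6763 0.1923] rect [0.678 0.195] 100 63 long axis deg -51.1 tagdeg -86.2 ztop 0.0487 px [166. 169.] 119
green tag [0.5926 0.09  ] rect [0.5923 0.0909] 100 56 long axis deg -12.5 tagdeg 88.8 ztop 0.0491 px [210. 205.] 117
green tag [0.4621 0.0889] rect [0.4618 0.0899] 100 56 long axis deg -67.1 tagdeg 47.9 ztop 0.0491 px [210. 261.] 122
red tag [ 0.6724 -0.2079] rect [ 0.6718 -0.2069] 100 57 long axis deg 21.9 tagdeg 22.7 ztop 0.049 px [339. 171.] 94
red tag [ 0.5981 -0.0999] rect [ 0.5973 -0.0991] 100 56 long axis deg 19.9 tagdeg 18.4 ztop 0.0488 px [293. 202.] 95
red tag [ 0.4623 -0.0837] rect [ 0.4628 -0.0839] 100 59 long axis deg 63.4 tagdeg 62.2 ztop 0.0488 px [286. 261.] 98
grey (array([0.45858331, 0.27542874]), 244.59495544433594, 140.66885375976562, -4.0514373779296875)
white (array([ 0.45113901, -0.31396005]), 244.70814514160156, 121.84941101074219, 4.702698707580566)
knob [ 0.47601988 -0.23616355  0.06372636]
```

```bash
python3 - <<'E'
from h import *
go(.45,-.27,.25,4.7)
E
```

```text
t 0.2 tcp [ 0.2067 -0.5362  0.2086] tool-x yaw deg 21.07 tilt 0.07 gap 0.0854 F [0.1 0.2 0.5] grip 0.0
shift [ 322.8 -161.   -41.1] turn about tool z 0.286 (or -2.856 ) j6 1.43
```

Call:
arm_command:
  moves: [1,46,-23,-6,0,0,0,1,46,-23,-6,0,0,0,1,46,-23,-6,0,0,0,1,46,-23,-6,0,0,0,1,46,-23,-6,0,0,0,1,46,-23,-6,0,0,0,1,46,-23,-6,0,0,0.143,1,0,0,0,0,0,0.143]

```text
clock: 1.2
tcp_pos: [0.4514, -0.2678, 0.2516]
orientation: [0.0, 0.999, 0.041, 0.0]
wrist_force: [-0.7, -0.4, -0.5]
finger_gap: 0.085
grip_force: 0.0
```

```bash
python3 - <<'E'
from h import *
state()
p,P,ray,e=cam("wrist"); cv2.imwrite("pics/w1.png",p); np.savez("w1.npz",p=p,P=P,ray=ray,e=e)
h=P[...,2]
near=np.hypot(P[...,0]-.476,P[...,1]+.238)<.03
k=near&(h>.066-.006)
print("knob top",P[k].mean(0),np.nanpercentile(P[k],[5,95],axis=0))
q=(h>.012)&(h<.034)&(P[...,1]<-.17)
n,l,st,_=cv2.connectedComponentsWithStats(q.astype(np.uint8)); k=st[1:,4].argmax()+1
print(rect(P[l==k][:,:2]))
E
```

```text
t 1.2 tcp [ 0.4514 -0.2678  0.2516] tool-x yaw deg 4.73 tilt 0.05 gap 0.085 F [-0.7 -0.4 -0.5] grip 0.0
knob top [ 0.46254453 -0.23873816  0.33833604] [[ 0.45343907 -0.26127561  0.29547993]
 [ 0.46939848 -0.21931908  0.36691317]]
(array([ 0.44911304, -0.28378534]), 244.9114227294922, 181.64938354492188, 4.66495943069458)
```

View pics/w1.png

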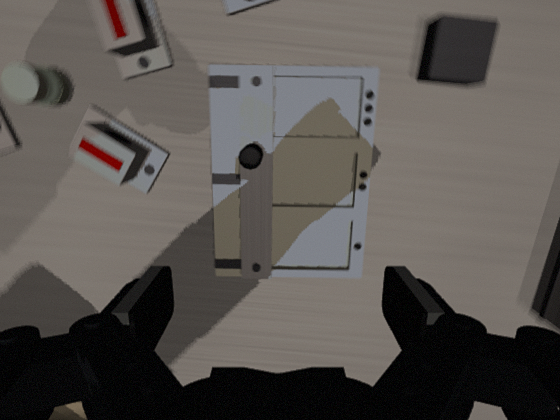

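The wrist view shows the white tray at columns 210-378 and rows 66-277, with the bar home (x≈240-273) and the knob at (251,156). The single pip is at the near end (357,246), so pocket 1 is nearest the robot.

```bash
python3 - <<'E'
from h import *
go(.4757,-.2405,.036,4.7)
E
```

```text
t 1.25 tcp [ 0.4505 -0.2689  0.2513] tool-x yaw deg 4.41 tilt 0.01 gap 0.0851 F [-0.3 -0.  -0.2] grip 0.0
shift [ 27.2 -26.4 215.3] turn about tool z -0.005 (or 3.136 ) j6 2.37
```

Call:
arm_command:
  moves: [1,14,-13,30,0,0,0,1,13,-13,45,0,0,0,1,0,0,50,0,0,0,1,0,0,50,0,0,0,1,0,0,40,0,0,0,1,0,0,0,0,0,0,-0.6,0,0,0,0,0,0,-0.6,0,0,0,0,0,0]
  newtons: 40

```text
clock: 2.25
tcp_pos: [0.4756, -0.2437, 0.0383]
orientation: [0.001, 0.999, 0.041, 0.002]
wrist_force: [-0.0, -0.3, 0.2]
finger_gap: 0.0518
grip_force: 0.0
```

Call:
arm_command:
  moves: [-0.6,0,0,0,0,0,0,-0.6,0,0,0,0,0,0,-0.6,0,0,0,0,0,0,-0.6,0,0,0,0,0,0]

```text
clock: 2.75
tcp_pos: [0.4749, -0.2405, 0.0379]
orientation: [-0.001, 0.999, 0.042, 0.001]
wrist_force: [-1.1, 7.4, 9.9]
finger_gap: 0.0218
grip_force: 38.7
```

Call:
arm_command:
  moves: [-0.6,0,-8,0,0,0,0,-0.6,0,-8,0,0,0,0,-0.6,0,-8,0,0,0,0,-0.6,0,-7,0,0,0,0,-0.6,0,0,0,0,0,0,-0.6,0,0,0,0,0,0]

```text
clock: 3.5
tcp_pos: [0.4726, -0.2122, 0.038]
orientation: [0.001, 0.999, 0.041, 0.001]
wrist_force: [-0.9, 0.3, 8.3]
finger_gap: 0.0216
grip_force: 39.3
```

Call:
arm_command:
  moves: [-0.6,0,-2,0,0,0,0,-0.6,0,-1,0,0,0,0,-0.6,0,0,0,0,0,0]

```text
clock: 3.88
tcp_pos: [0.4725, -0.2105, 0.038]
orientation: [0.002, 0.999, 0.041, 0.001]
wrist_force: [-2.0, -4.0, 6.0]
finger_gap: 0.022
grip_force: 39.2
```

Call:
arm_command:
  moves: [0.6,0,0,0,0,0,0,0.6,0,0,0,0,0,0,1,0,0,0,0,0,0,1,0,0,-40,0,0,0,1,0,0,-60,0,0,0,1,0,0,-60,0,0,0,1,0,0,-20,0,0,0]

```text
clock: 4.75
tcp_pos: [0.4729, -0.2094, 0.2204]
orientation: [0.002, 0.999, 0.041, 0.003]
wrist_force: [0.2, 0.1, -0.7]
finger_gap: 0.0852
grip_force: 0.0
```

```bash
cat >> h.py <<'E'
PT=(np.array([.4491,-.2838]),4.67)
def slot(o,a,i):
    c,s=np.cos(np.radians(a)),np.sin(np.radians(a)); x,y=(i-1)*.08,-.0215
    return o+np.array([c*x-s*y,s*x+c*y])
E
python3 - <<'E'
from h import *
p,P,ray,e=cam("wrist"); h=P[...,2]; 
q=(h>.055)&(h<.075)&(np.hypot(P[...,0]-.473,P[...,1]+.21)<.03); print("knob",np.median(P[q],0))
q=(h>.024)&(h<.034)&(P[...,1]<-.17)&(abs(P[...,0]-.45)<.13); print("bar",rect(P[q][:,:2]))
q=(h>.012)&(h<.034)&(P[...,1]<-.17)&(abs(P[...,0]-.45)<.14)
n,l,st,_=cv2.connectedComponentsWithStats(q.astype(np.uint8)); k=st[1:,4].argmax()+1
print("tray",rect(P[l==k][:,:2]))
go(.4535,.07,.25,22.9)
print([slot(*PT,i) for i in range(3)])
E
```

```text
knob [ 0.4750589  -0.21100557  0.06650395]
bar (array([ 0.4534986 , -0.33923114]), 280.56072998046875, 240.6024169921875, -85.5254340171814)
tray (array([ 0.44920715, -0.28415933]), 244.56747436523438, 181.69956970214844, 4.640386581420898)
t 4.8 tcp [ 0.4733 -0.2096  0.2214] tool-x yaw deg 4.7 tilt 0.44 gap 0.0853 F [ 1.3 -1.1  1.4] grip 0.0
shift [   3.4 -280.2  -29.8] turn about tool z -0.318 (or 2.824 ) j6 2.49
[array([ 0.37111605, -0.31174196]), array([ 0.45085046, -0.30522862]), array([ 0.53058487, -0.29871529])]
```

Call:
arm_command:
  moves: [1,1,-47,-5,0,0,0,1,1,-47,-5,0,0,0,1,1,-47,-5,0,0,0,1,0,-47,-5,0,0,0,1,0,-47,-5,0,0,0,1,0,-45,-5,0,0,0,1,0,0,0,0,0,-0.182,1,0,0,0,0,0,-0.182]

```text
clock: 5.8
tcp_pos: [0.4507, 0.0718, 0.245]
orientation: [-0.0, 0.974, 0.225, -0.001]
wrist_force: [-0.1, -1.0, -0.5]
finger_gap: 0.0852
grip_force: 0.0
```

Call:
arm_command:
  moves: [1,0,0,0,0,0,-0.182,1,0,0,0,0,0,-0.182,1,0,0,0,0,0,-0.182,1,0,0,0,0,0,-0.182,1,0,0,0,0,0,-0.182,1,0,0,0,0,0,-0.182,1,0,0,0,0,0,-0.182,1,0,0,0,0,0,-0.182]

```text
clock: 6.8
tcp_pos: [0.4508, 0.0709, 0.2449]
orientation: [-0.001, 0.578, 0.816, -0.001]
wrist_force: [0.2, -1.0, 0.2]
finger_gap: 0.0858
grip_force: 0.0
```

Call:
arm_command:
  moves: [1,0,0,0,0,0,-0.182,1,0,0,0,0,0,-0.182,1,0,0,0,0,0,-0.182,1,0,0,0,0,0,-0.182,1,0,0,0,0,0,-0.182,1,0,0,0,0,0,-0.182,1,0,0,0,0,0,-0.182,1,0,0,0,0,0,-0.182]

```text
clock: 7.8
tcp_pos: [0.4508, 0.0709, 0.2449]
orientation: [-0.001, -0.111, 0.994, 0.0]
wrist_force: [0.6, -0.2, 0.4]
finger_gap: 0.0856
grip_force: 0.0
```

```bash
python3 - <<'E'
from h import *
go(.462,.0895,.015,22.9)
a=housings("wrist",amin=300)
E
```

```text
t 7.8 tcp [0.4508 0.0709 0.2449] tool-x yaw deg -167.26 tilt 0.12 gap 0.0856 F [ 0.6 -0.2  0.4] grip 0.0
shift [-15.4  15.6 229.9] turn about tool z -0.177 (or 2.964 ) j6 -0.24
green tag [0.4613 0.0898] rect [0.4615 0.0898] 100 56 long axis deg -66.8 tagdeg -68.1 ztop 0.0503 px [293. 196.] 578
green tag [0.5916 0.0932] rect [0.5917 0.0913] 101 56 long axis deg -12.3 tagdeg 0.0 ztop 0.0503 px [270. 306.] 398
red tag [ 0.4646 -0.0826] rect [ 0.4619 -0.0827] 100 57 long axis deg 62.5 tagdeg 62.4 ztop 0.0499 px [128. 163.] 395
red tag [ 0.5993 -0.0967] rect [ 0.5966 -0.0987] 99 57 long axis deg 20.0 tagdeg 21.9 ztop 0.0501 px [102. 278.] 322
```

Call:
arm_command:
  moves: [1,-15,16,25,0,0,0,1,0,0,50,0,0,-0.182,1,0,0,50,0,0,0,1,0,0,50,0,0,0,1,0,0,40,0,0,0,1,0,0,20,0,0,0,1,0,0,0,0,0,0,-0.2,0,0,0,0,0,0]
  newtons: 60

```text
clock: 8.85
tcp_pos: [0.463, 0.0896, 0.0116]
orientation: [0.0, -0.197, 0.98, -0.0]
wrist_force: [-0.5, -0.5, 0.8]
finger_gap: 0.0701
grip_force: 0.0
```

Call:
arm_command:
  moves: [-0.2,0,0,0,0,0,0,-0.2,0,0,0,0,0,0,-0.2,0,0,0,0,0,0,-0.2,0,0,0,0,0,0]

```text
clock: 9.35
tcp_pos: [0.4637, 0.0898, 0.0127]
orientation: [0.001, -0.198, 0.98, 0.0]
wrist_force: [-1.2, 1.1, 6.6]
finger_gap: 0.0581
grip_force: 66.4
```

```bash
python3 - <<'E'
from h import *
state()
E
```

```text
t 9.35 tcp [0.4637 0.0898 0.0127] tool-x yaw deg -157.2 tilt 0.15 gap 0.0581 F [-1.2  1.1  6.6] grip 66.4
```

Call:
arm_command:
  moves: [-0.2,0,0,-20,0,0,0,-0.2,0,0,-40,0,0,0,-0.2,0,0,-50,0,0,0,-0.2,0,0,-30,0,0,0,-0.2,0,0,0,0,0,0.158,-0.2,0,0,0,0,0,0.158,-0.2,0,0,0,0,0,0]
  newtons: 80

```text
clock: 10.22
tcp_pos: [0.4623, 0.0895, 0.1512]
orientation: [-0.0, -0.042, 0.999, -0.0]
wrist_force: [-0.1, 0.3, -4.3]
finger_gap: 0.0577
grip_force: 91.3
```

```bash
python3 - <<'E'
from h import *
go(.3731,-.3118,.15,4.67)
E
```

```text
t 10.22 tcp [0.4623 0.0895 0.1512] tool-x yaw deg -175.21 tilt 0.02 gap 0.0577 F [-0.1  0.3 -4.3] grip 91.3
shift [ 122.4 -392.5    1.3] turn about tool z 0.002 (or -3.139 ) j6 -0.06
```

Call:
arm_command:
  moves: [-0.2,10,-35,0,0,0,0,-0.2,17,-55,0,0,0,0,-0.2,17,-55,0,0,0,0,-0.2,18,-57,0,0,0,0,-0.2,18,-57,0,0,0,0,-0.2,17,-55,0,0,0,0,-0.2,15,-48,0,0,0,0,-0.2,10,-30,0,0,0,0]

```text
clock: 11.22
tcp_pos: [0.3724, -0.3135, 0.1511]
orientation: [0.0, -0.042, 0.999, -0.0]
wrist_force: [0.3, 0.8, -4.1]
finger_gap: 0.0577
grip_force: 91.4
```

Call:
arm_command:
  moves: [-0.2,0,0,20,0,0,0,-0.2,0,0,20,0,0,0,-0.2,0,0,20,0,0,0,-0.2,0,0,0,0,0,0]

```text
clock: 11.72
tcp_pos: [0.372, -0.3098, 0.0896]
orientation: [-0.001, -0.042, 0.999, 0.002]
wrist_force: [-1.1, 0.4, -3.9]
finger_gap: 0.0578
grip_force: 91.3
```

```bash
python3 - <<'E'
from h import *
go(.3731,-.3118,.022,4.67)
p,P,ray,e=cam("wrist"); cv2.imwrite("pics/w2.png",p)
E
```

```text
t 11.72 tcp [ 0.372  -0.3098  0.0896] tool-x yaw deg -175.17 tilt 0.23 gap 0.0578 F [-1.1  0.4 -3.9] grip 91.3
shift [-1.1 -2.3 67.6] turn about tool z 0.003 (or -3.139 ) j6 -0.94
```

View pics/w2.png

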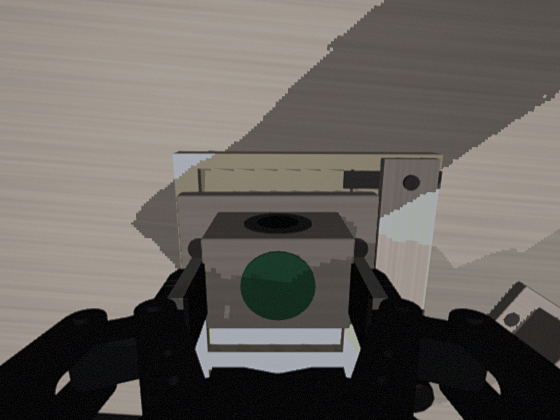

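The wrist view shows the held housing above pocket 1, level between the fingers, with its green tag at (278,285). The bar is drawn back at column 408.

```bash
cat >> h.py <<'E'
def held(slotxy,yaw,col="green",zt=.022):
    s,T=state(); p,P,ray,e=cam("wrist"); m=tags(p)[col]
    n,l,st,ce=cv2.connectedComponentsWithStats(m); k=st[1:,4].argmax()+1
    z=np.nanmedian(P[l==k][:,2]); c=plane(ray,e,ce[k],z)
    s,T=state(); d=T.T@np.array([*(slotxy-c),0])*1000
    w=np.degrees(np.arctan2(T[1,0],T[0,0])); print("px",ce[k],"tag",c.round(4),"ztop",z.round(4),"housing underside above tcp mm",round((z-.05-s["tcp_pos"][2])*1000,1),"needed tool shift",d.round(1),"down to floor",round((z-.058)*1000,1),"turn",round(-np.radians((yaw-w+90)%180-90),3),"long",round(rect(P[l==k][:,:2])[3],1))
E
python3 - <<'E'
from h import *
held(slot(*PT,0),4.67)
E
```

```text
t 11.78 tcp [ 0.3727 -0.3105  0.0908] tool-x yaw deg -175.19 tilt 0.11 gap 0.0574 F [ 0.3  0.8 -4.5] grip 91.3
t 11.82 tcp [ 0.3732 -0.3111  0.0915] tool-x yaw deg -175.21 tilt 0.01 gap 0.0572 F [-0.3 -0.1 -4.1] grip 91.3
px [277.46759848 285.29148666] tag [ 0.3705 -0.3114] ztop 0.1281 housing underside above tcp mm -13.4 needed tool shift [-0.6 -0.3 -0. ] down to floor 70.1 turn 0.002 long 50.4
```

Call:
arm_command:
  moves: [-0.2,-1,0,20,0,0,0,-0.2,0,0,20,0,0,0,-0.2,0,0,15,0,0,0,-0.2,0,0,8,0,0,0,-0.2,0,0,5,0,0,0,-0.2,0,0,2,0,0,0,-0.2,0,0,0,0,0,0]

```text
clock: 12.7
tcp_pos: [0.3744, -0.3112, 0.0215]
orientation: [0.0, -0.041, 0.999, -0.0]
wrist_force: [-0.9, -0.7, -4.3]
finger_gap: 0.0579
grip_force: 91.4
```

Call:
arm_command:
  moves: [1,0,0,0,0,0,0,1,0,0,0,0,0,0,1,0,0,0,0,0,0,1,0,0,0,0,0,0,1,0,0,-40,0,0,0,1,0,0,-60,0,0,0,1,0,0,-60,0,0,0,1,0,0,-55,0,0,0]

```text
clock: 13.7
tcp_pos: [0.3742, -0.311, 0.2386]
orientation: [0.0, -0.041, 0.999, -0.001]
wrist_force: [0.4, -1.1, 0.4]
finger_gap: 0.0857
grip_force: 0.0
```

Call:
arm_command:
  moves: [1,-31,48,0,0,0,0,1,-31,48,0,0,0,0,1,-31,48,0,0,0,0,1,-31,48,0,0,0,0,1,-31,48,0,0,0,0,1,-31,48,0,0,0,0,1,-31,48,0,0,0,0,1,-31,46,0,0,0,0]

```text
clock: 14.7
tcp_pos: [0.5907, 0.0919, 0.2362]
orientation: [0.0, -0.041, 0.999, -0.0]
wrist_force: [0.1, -0.5, -0.4]
finger_gap: 0.0852
grip_force: 0.0
```

Call:
arm_command:
  moves: [1,0,0,0,0,0,-0.182,1,0,0,0,0,0,-0.182,1,0,0,0,0,0,-0.182,1,0,0,0,0,0,-0.182,1,0,0,0,0,0,-0.182,1,0,0,0,0,0,-0.182,1,0,0,0,0,0,-0.182,1,0,0,0,0,0,0]

```text
clock: 15.7
tcp_pos: [0.59, 0.0901, 0.2361]
orientation: [-0.0, -0.627, 0.779, 0.0]
wrist_force: [0.2, -1.0, 0.3]
finger_gap: 0.0853
grip_force: 0.0
```

```bash
cat >> h.py <<'E'
def aim(c0,z=.011,name="wrist",col=None):
    a=[q for q in housings(name,amin=300 if name=="wrist" else 40,verbose=False) if col in(None,q[0])]
    b=min(a,key=lambda q:np.hypot(*(q[2]-c0)))
    print(b[0],"tag",b[1].round(4),"rect",b[2].round(4),round(b[3]),round(b[4]),"long",round(b[5],1))
    go(*b[2],z,b[5]+90)
    return a
E
python3 - <<'E'
from h import *
aim((.592,.091))
p,P,ray,e=cam("wrist"); cv2.imwrite("pics/w3.png",p)
a=housings("top"); 
E
```

```text
green tag [0.5923 0.0908] rect [0.5922 0.0904] 100 56 long -12.4
t 15.75 tcp [0.59   0.0901 0.2361] tool-x yaw deg -102.49 tilt 0.01 gap 0.0855 F [-0.3 -0.4  0.6] grip 0.0
shift [ -0.8  -2.2 225.1] turn about tool z -0.002 (or 3.14 ) j6 -1.34
green tag [0.5925 0.0902] rect [0.5923 0.091 ] 100 57 long axis deg -12.2 tagdeg 49.7 ztop 0.0487 px [210. 205.] 116
green tag [ 0.373  -0.3121] rect [ 0.3744 -0.312 ] 126 91 long axis deg -84.8 tagdeg -52.1 ztop 0.0571 px [386. 301.] 125
red tag [ 0.6723 -0.2079] rect [ 0.6722 -0.2074] 100 58 long axis deg 21.8 tagdeg 23.4 ztop 0.0492 px [339. 171.] 94
red tag [ 0.5978 -0.1   ] rect [ 0.598  -0.0992] 101 57 long axis deg 19.8 tagdeg 18.6 ztop 0.0491 px [293. 202.] 94
red tag [ 0.4623 -0.0838] rect [ 0.4617 -0.0827] 99 57 long axis deg 63.2 tagdeg 62.3 ztop 0.0486 px [286. 261.] 98
```

View pics/w3.png

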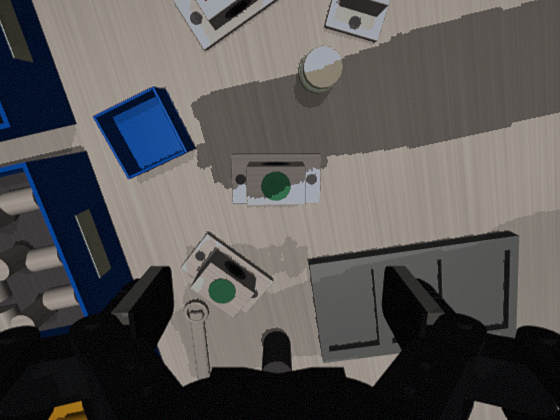

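Green housing 2 is at (276,185). The bin's nearest corner is at (192,155), which clears the left finger at about (225,185). The last green housing is at (222,290), with the spanner end at (196,310).

Call:
arm_command:
  moves: [1,-1,-2,25,0,0,0,1,0,0,50,0,0,0,1,0,0,50,0,0,0,1,0,0,50,0,0,0,1,0,0,35,0,0,0,1,0,0,15,0,0,0,1,0,0,0,0,0,0,-0.2,0,0,0,0,0,0]
  newtons: 80

```text
clock: 16.85
tcp_pos: [0.5938, 0.0906, 0.0129]
orientation: [0.001, -0.627, 0.779, -0.001]
wrist_force: [-0.7, -0.3, 0.3]
finger_gap: 0.0699
grip_force: 0.0
```

Call:
arm_command:
  moves: [-0.2,0,0,0,0,0,0,-0.2,0,0,0,0,0,0,-0.2,0,0,0,0,0,0,-0.2,0,0,-20,0,0,0,-0.2,0,0,-40,0,0,0,-0.2,0,0,-50,0,0,0,-0.2,0,0,-30,0,0,0,-0.2,0,0,0,0,0,0]

```text
clock: 17.85
tcp_pos: [0.5944, 0.0907, 0.1545]
orientation: [0.003, -0.627, 0.779, -0.002]
wrist_force: [1.3, -1.6, -3.9]
finger_gap: 0.0576
grip_force: 86.8
```

Call:
arm_command:
  moves: [-0.2,0,0,0,0,0,0.182,-0.2,0,0,0,0,0,0.182,-0.2,0,0,0,0,0,0.182,-0.2,0,0,0,0,0,0.182,-0.2,0,0,0,0,0,0.182,-0.2,0,0,0,0,0,0.182,-0.2,0,0,0,0,0,0.182,-0.2,0,0,0,0,0,0]

```text
clock: 18.85
tcp_pos: [0.5911, 0.0906, 0.1491]
orientation: [-0.002, -0.042, 0.999, -0.0]
wrist_force: [0.2, -0.1, -2.6]
finger_gap: 0.0579
grip_force: 86.7
```

```bash
python3 - <<'E'
from h import *
go(*slot(*PT,1),.15,4.67)
held(slot(*PT,1),4.67)
E
```

```text
t 18.85 tcp [0.5911 0.0906 0.1491] tool-x yaw deg -175.18 tilt 0.18 gap 0.0579 F [ 0.2 -0.1 -2.6] grip 86.7
shift [ 173.  -382.6   -0.4] turn about tool z 0.003 (or -3.139 ) j6 -0.07
t 18.85 tcp [0.5911 0.0906 0.1491] tool-x yaw deg -175.18 tilt 0.18 gap 0.0579 F [ 0.2 -0.1 -2.6] grip 86.7
t 18.9 tcp [0.5912 0.0905 0.1495] tool-x yaw deg -175.1 tilt 0.15 gap 0.0573 F [-0.5 -0.1 -3.5] grip 86.7
px [277.37245293 288.78075832] tag [0.5909 0.0898] ztop 0.1856 housing underside above tcp mm -13.9 needed tool shift [ 173.3 -381.6    0.4] down to floor 127.6 turn 0.004 long -51.8
```

Call:
arm_command:
  moves: [-0.2,15,-33,0,0,0,0,-0.2,23,-52,0,0,0,0,-0.2,25,-55,0,0,0,0,-0.2,25,-55,0,0,0,0,-0.2,25,-55,0,0,0,0,-0.2,25,-55,0,0,0,0,-0.2,22,-50,0,0,0,0,-0.2,13,-27,0,0,0,0]

```text
clock: 19.9
tcp_pos: [0.4498, -0.3068, 0.1506]
orientation: [-0.0, -0.041, 0.999, -0.0]
wrist_force: [0.7, 0.1, -3.6]
finger_gap: 0.0577
grip_force: 86.9
```

Call:
arm_command:
  moves: [-0.2,0,0,20,0,0,0,-0.2,0,0,25,0,0,0,-0.2,0,0,20,0,0,0,-0.2,0,0,0,0,0,0,-0.2,0,0,0,0,0,0]

```text
clock: 20.52
tcp_pos: [0.4514, -0.3045, 0.0866]
orientation: [0.0, -0.042, 0.999, -0.0]
wrist_force: [-0.7, -0.4, -2.5]
finger_gap: 0.0574
grip_force: 86.8
```

```bash
python3 - <<'E'
from h import *
held(slot(*PT,1),4.67)
E
```

```text
t 20.52 tcp [ 0.4514 -0.3045  0.0866] tool-x yaw deg -175.22 tilt 0.03 gap 0.0574 F [-0.7 -0.4 -2.5] grip 86.8
t 20.57 tcp [ 0.4517 -0.3048  0.0871] tool-x yaw deg -175.23 tilt 0.09 gap 0.0577 F [ 0.   0.5 -2. ] grip 86.8
px [277.4007722  288.82574003] tag [ 0.4512 -0.3052] ztop 0.1231 housing underside above tcp mm -14.0 needed tool shift [ 0.3  0.  -0. ] down to floor 65.1 turn 0.002 long -49.6
```

Call:
arm_command:
  moves: [-0.2,0,0,20,0,0,0,-0.2,0,0,20,0,0,0,-0.2,0,0,12,0,0,0,-0.2,0,0,7,0,0,0,-0.2,0,0,4,0,0,0,-0.2,0,0,2,0,0,0,-0.2,0,0,0,0,0,0]

```text
clock: 21.45
tcp_pos: [0.4515, -0.3046, 0.0219]
orientation: [0.0, -0.041, 0.999, -0.0]
wrist_force: [-0.4, 1.9, 0.6]
finger_gap: 0.0576
grip_force: 87.2
```

Call:
arm_command:
  moves: [1,0,0,0,0,0,0,1,0,0,0,0,0,0,1,0,0,0,0,0,0,1,0,0,0,0,0,0,1,0,0,-40,0,0,0,1,0,0,-60,0,0,0,1,0,0,-60,0,0,0,1,0,0,-55,0,0,0]

```text
clock: 22.45
tcp_pos: [0.4512, -0.3043, 0.2385]
orientation: [0.0, -0.041, 0.999, -0.0]
wrist_force: [0.4, -1.0, -0.2]
finger_gap: 0.0858
grip_force: 0.0
```

```bash
python3 - <<'E'
from h import *
go(.65,.17,.24,39)
a=housings("wrist",amin=300)
E
```

```text
t 22.45 tcp [ 0.4512 -0.3043  0.2385] tool-x yaw deg -175.29 tilt 0.07 gap 0.0858 F [ 0.4 -1.  -0.2] grip 0.0
shift [-237.1  456.4   -1.7] turn about tool z -0.598 (or 2.543 ) j6 -0.82
green tag [ 0.3724 -0.3119] rect [ 0.374  -0.3117] 128 90 long axis deg -85.2 tagdeg 50.3 ztop 0.0581 px [277. 102.] 812
green tag [ 0.4524 -0.3048] rect [ 0.4504 -0.3051] 128 95 long axis deg -85.3 tagdeg -57.9 ztop 0.0582 px [278. 186.] 658
red tag [ 0.4626 -0.0804] rect [ 0.4616 -0.0832] 101 56 long axis deg 63.0 tagdeg 63.6 ztop 0.0504 px [492. 212.] 430
```

Both are seated. Next is green 3, with 10 translation rows and 4 turn rows.

Call:
arm_command:
  moves: [1,-24,46,0,0,0,0,1,-24,46,0,0,0,0,1,-24,46,0,0,0,0,1,-24,46,0,0,0,0,1,-24,46,0,0,0,0,1,-24,46,0,0,0,0,1,-24,45,0,0,0,0,1,-24,45,0,0,0,0]

```text
clock: 23.5
tcp_pos: [0.613, 0.0778, 0.2359]
orientation: [0.0, -0.041, 0.999, -0.0]
wrist_force: [0.4, -0.2, 0.3]
finger_gap: 0.0851
grip_force: 0.0
```

Call:
arm_command:
  moves: [1,-23,45,0,0,0,0,1,-22,45,0,0,0,0,1,0,0,0,0,0,-0.15,1,0,0,0,0,0,-0.15,1,0,0,0,0,0,-0.15,1,0,0,0,0,0,-0.148,1,0,0,0,0,0,0]

```text
clock: 24.38
tcp_pos: [0.6499, 0.1696, 0.2357]
orientation: [-0.0, -0.333, 0.943, 0.0]
wrist_force: [0.3, -0.6, -0.5]
finger_gap: 0.0855
grip_force: 0.0
```

```bash
python3 - <<'E'
from h import *
aim((.676,.193))
p,P,ray,e=cam("wrist"); cv2.imwrite("pics/w4.png",p)
E
```

```text
green tag [0.6758 0.1929] rect [0.6756 0.193 ] 100 56 long -51.0
t 24.43 tcp [0.6499 0.1696 0.2358] tool-x yaw deg -141.19 tilt 0.03 gap 0.0853 F [-0.5  0.4  0.3] grip 0.0
shift [-34.8   2.1 224.8] turn about tool z -0.004 (or 3.138 ) j6 -0.54
```

View pics/w4.png

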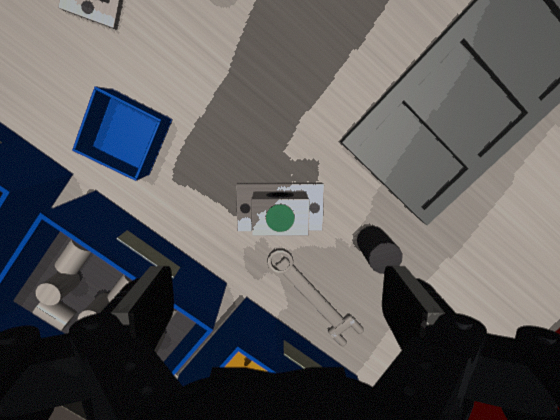

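Green housing 3 is at (280,210). The spanner (280,262) and plug (378,248) are clear of the fingers.

Call:
arm_command:
  moves: [1,-35,2,25,0,0,0,1,0,0,50,0,0,0,1,0,0,50,0,0,0,1,0,0,50,0,0,0,1,0,0,35,0,0,0,1,0,0,15,0,0,0,1,0,0,0,0,0,0,-0.2,0,0,0,0,0,0]

```text
clock: 25.48
tcp_pos: [0.6774, 0.1934, 0.0133]
orientation: [0.002, -0.333, 0.943, -0.0]
wrist_force: [0.9, -0.4, 1.1]
finger_gap: 0.0698
grip_force: 0.0
```

Call:
arm_command:
  moves: [-0.2,0,0,0,0,0,0,-0.2,0,0,0,0,0,0,-0.2,0,0,0,0,0,0,-0.2,0,0,-20,0,0,0,-0.2,0,0,-40,0,0,0,-0.2,0,0,-50,0,0,0,-0.2,0,0,-30,0,0,0,-0.2,0,0,0,0,0,0]

```text
clock: 26.48
tcp_pos: [0.6779, 0.1935, 0.1547]
orientation: [0.003, -0.334, 0.943, -0.001]
wrist_force: [0.8, -0.1, -3.7]
finger_gap: 0.0574
grip_force: 87.0
```

Call:
arm_command:
  moves: [-0.2,0,0,0,0,0,0.15,-0.2,0,0,0,0,0,0.15,-0.2,0,0,0,0,0,0.15,-0.2,0,0,0,0,0,0.15,-0.2,0,0,0,0,0,0]

```text
clock: 27.1
tcp_pos: [0.6747, 0.1929, 0.1486]
orientation: [-0.002, -0.041, 0.999, -0.0]
wrist_force: [0.5, -0.1, -3.6]
finger_gap: 0.0577
grip_force: 86.9
```

```bash
python3 - <<'E'
from h import *
held(slot(*PT,2),4.67)
E
```

```text
t 27.1 tcp [0.6747 0.1929 0.1486] tool-x yaw deg -175.32 tilt 0.22 gap 0.0577 F [ 0.5 -0.1 -3.6] grip 86.9
t 27.15 tcp [0.6749 0.193  0.149 ] tool-x yaw deg -175.25 tilt 0.19 gap 0.0575 F [-0.   0.  -4.6] grip 86.9
px [277.33846549 284.89145497] tag [0.6732 0.1921] ztop 0.1845 housing underside above tcp mm -14.5 needed tool shift [ 182.7 -477.3    0.8] down to floor 126.5 turn 0.001 long 48.7
```

Call:
arm_command:
  moves: [-0.2,13,-35,0,0,0,0,-0.2,20,-52,0,0,0,0,-0.2,21,-55,0,0,0,0,-0.2,21,-55,0,0,0,0,-0.2,21,-55,0,0,0,0,-0.2,21,-55,0,0,0,0,-0.2,21,-55,0,0,0,0,-0.2,21,-55,0,0,0,0]

```text
clock: 28.15
tcp_pos: [0.5498, -0.2368, 0.1506]
orientation: [-0.0, -0.042, 0.999, 0.0]
wrist_force: [0.5, 0.1, -3.9]
finger_gap: 0.0579
grip_force: 87.0
```

Call:
arm_command:
  moves: [-0.2,14,-38,0,0,0,0,-0.2,10,-22,0,0,0,0,-0.2,0,0,20,0,0,0,-0.2,0,0,25,0,0,0,-0.2,0,0,20,0,0,0,-0.2,0,0,0,0,0,0,-0.2,0,0,0,0,0,0]

```text
clock: 29.02
tcp_pos: [0.5319, -0.2971, 0.0867]
orientation: [0.0, -0.041, 0.999, -0.0]
wrist_force: [-0.0, -0.5, -3.4]
finger_gap: 0.0575
grip_force: 87.0
```

```bash
python3 - <<'E'
from h import *
held(slot(*PT,2),4.67)
E
```

```text
t 29.02 tcp [ 0.5319 -0.2971  0.0867] tool-x yaw deg -175.34 tilt 0.03 gap 0.0575 F [-0.  -0.5 -3.4] grip 87.0
t 29.07 tcp [ 0.5323 -0.2973  0.0871] tool-x yaw deg -175.35 tilt 0.09 gap 0.0572 F [ 0.5  0.3 -4.3] grip 87.0
px [277.4164531  284.92055356] tag [ 0.5303 -0.298 ] ztop 0.1226 housing underside above tcp mm -14.5 needed tool shift [-0.3 -0.8  0. ] down to floor 64.6 turn -0.0 long 52.5
```

Call:
arm_command:
  moves: [-0.2,0,-1,20,0,0,0,-0.2,0,0,20,0,0,0,-0.2,0,0,12,0,0,0,-0.2,0,0,7,0,0,0,-0.2,0,0,4,0,0,0,-0.2,0,0,2,0,0,0,-0.2,0,0,0,0,0,0]

```text
clock: 29.95
tcp_pos: [0.532, -0.2981, 0.0223]
orientation: [0.0, -0.04, 0.999, -0.0]
wrist_force: [-2.7, 1.2, 2.9]
finger_gap: 0.0573
grip_force: 87.8
```

Call:
arm_command:
  moves: [1,0,0,0,0,0,0,1,0,0,0,0,0,0,1,0,0,0,0,0,0,1,0,0,0,0,0,0,1,0,0,-40,0,0,0,1,0,0,-60,0,0,0,1,0,0,-60,0,0,0,1,40,0,-40,0,0,0]

```text
clock: 30.95
tcp_pos: [0.4939, -0.3019, 0.2242]
orientation: [0.002, -0.041, 0.999, -0.002]
wrist_force: [0.0, -0.2, 0.4]
finger_gap: 0.0855
grip_force: 0.0
```

```bash
python3 - <<'E'
from h import *
a=housings("wrist",amin=300)
p,P,ray,e=cam("wrist"); cv2.imwrite("pics/w5.png",p); h=P[...,2]
q=(h>.055)&(h<.075)&(np.hypot(P[...,0]-.473,P[...,1]+.21)<.03); print("knob",np.median(P[q],0),P[q].mean(0))
go(.4735,-.2105,.036,4.67)
E
```

```text
green tag [ 0.3683 -0.3121] rect [ 0.374  -0.3117] 127 90 long axis deg -85.5 tagdeg 66.4 ztop 0.0581 px [279.  44.] 692
green tag [ 0.4483 -0.305 ] rect [ 0.4511 -0.3048] 128 96 long axis deg -85.4 tagdeg 56.8 ztop 0.0582 px [279. 139.] 595
green tag [ 0.5269 -0.2984] rect [ 0.5275 -0.2985] 128 90 long axis deg -85.2 tagdeg 49.9 ztop 0.0582 px [279. 221.] 455
red tag [ 0.6631 -0.2347] rect [ 0.6648 -0.2353] 101 56 long axis deg 20.6 tagdeg 20.6 ztop 0.0504 px [326. 340.] 335
knob [ 0.47220428 -0.21288045  0.06670738] [ 0.4722697  -0.21259028  0.06595251]
t 31.05 tcp [ 0.4916 -0.3028  0.2272] tool-x yaw deg -175.49 tilt 0.47 gap 0.0852 F [0.9 0.5 0.1] grip 0.0
shift [ 11.9  94.7 190.5] turn about tool z -0.003 (or 3.139 ) j6 -0.77
```

View pics/w5.png

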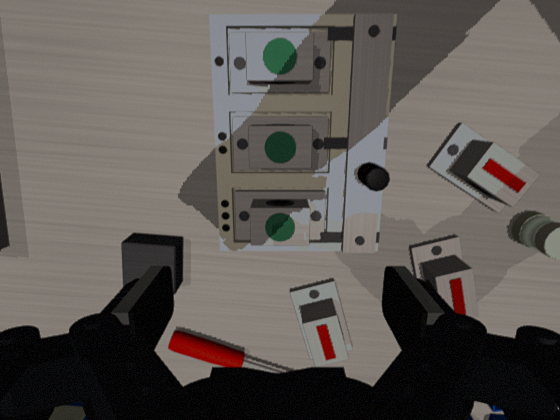

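All three greens are seated, at (280,56), (281,147) and (280,225). The bar is back with the knob at (373,176). One red housing has been knocked to (322,325).

Call:
arm_command:
  moves: [1,9,45,0,0,0,0,1,0,50,0,0,0,0,1,0,0,50,0,0,0,1,0,0,50,0,0,0,1,0,0,40,0,0,0,1,0,0,0,0,0,0,1,0,0,0,0,0,0]
  newtons: 40

```text
clock: 31.92
tcp_pos: [0.476, -0.2076, 0.0822]
orientation: [0.0, -0.04, 0.999, -0.0]
wrist_force: [1.3, -0.1, 0.7]
finger_gap: 0.085
grip_force: 0.0
```

```bash
python3 - <<'E'
from h import *
go(.4765,-.2105,.037,4.67)
E
```

```text
t 31.93 tcp [ 0.476  -0.2076  0.0822] tool-x yaw deg -175.41 tilt 0.06 gap 0.085 F [ 1.3 -0.1  0.7] grip 0.0
shift [-0.2 -2.9 45.2] turn about tool z -0.001 (or 3.14 ) j6 -0.65
```

Call:
arm_command:
  moves: [1,0,-3,25,0,0,0,1,0,0,20,0,0,0,-0.6,0,0,0,0,0,0,-0.6,0,0,0,0,0,0,-0.6,0,0,0,0,0,0,-0.6,0,0,0,0,0,0,-0.6,0,0,0,0,0,0,-0.6,0,0,0,0,0,0]

```text
clock: 32.92
tcp_pos: [0.4765, -0.2107, 0.0377]
orientation: [0.001, -0.04, 0.999, -0.001]
wrist_force: [-1.0, 0.4, 5.8]
finger_gap: 0.0217
grip_force: 38.9
```

Call:
arm_command:
  moves: [-0.6,0,-8,0,0,0,0,-0.6,0,-8,0,0,0,0,-0.6,0,-8,0,0,0,0,-0.6,0,-6,0,0,0,0,-0.6,0,-2,0,0,0,0,-0.6,0,0,0,0,0,0,-0.6,0,0,0,0,0,0]

```text
clock: 33.8
tcp_pos: [0.4788, -0.2402, 0.0377]
orientation: [0.001, -0.041, 0.999, 0.001]
wrist_force: [0.1, 7.3, 9.4]
finger_gap: 0.0216
grip_force: 39.4
```

Call:
arm_command:
  moves: [0,0,0,0,0,0,0,0,0,0,0,0,0,0,0,0,0,0,0,0,0,0,0,0,-40,0,0,0,0,0,0,-60,0,0,0,1,0,0,-60,0,0,0,1,40,0,-50,0,0,0,1,0,0,0,0,0,0]

```text
clock: 34.8
tcp_pos: [0.4395, -0.2468, 0.2497]
orientation: [0.003, -0.039, 0.999, -0.003]
wrist_force: [1.3, -0.5, -0.8]
finger_gap: 0.0853
grip_force: 0.0
```

```bash
cat > bar.py <<'E'
from h import *
p,P,ray,e=cam("wrist"); cv2.imwrite("pics/bar.png",p); h=P[...,2]
q=(h>.055)&(h<.075)&(np.hypot(P[...,0]-.476,P[...,1]+.24)<.05); n,l,st,_=cv2.connectedComponentsWithStats((q&(P[...,1]>-.262)).astype(np.uint8)); k=st[1:,4].argmax()+1
print("knob",np.median(P[l==k],0),"expect home .4757 -.2410")
E
python3 - <<'E'
import bar
from h import *
aim((.462,-.083),col="red")
a=housings("wrist",amin=300)
E
```

```text
knob [ 0.47384369 -0.24100082  0.06670908] expect home .4757 -.2410
red tag [ 0.4616 -0.0834] rect [ 0.4615 -0.0837] 100 56 long 62.7
t 34.9 tcp [ 0.4393 -0.2457  0.2453] tool-x yaw deg -175.45 tilt 0.1 gap 0.0854 F [ 0.8  0.1 -0.1] grip 0.0
shift [-34.6 160.  234.2] turn about tool z 0.555 (or -2.586 ) j6 -0.75
green tag [ 0.3726 -0.3117] rect [ 0.3755 -0.3234] 104 89 long axis deg -85.5 tagdeg -76.3 ztop 0.0581 px [215. 110.] 751
green tag [ 0.4516 -0.3046] rect [ 0.4522 -0.317 ] 103 96 long axis deg -85.6 tagdeg -70.2 ztop 0.0582 px [220. 191.] 617
green tag [ 0.5305 -0.2984] rect [ 0.5285 -0.3108] 103 90 long axis deg -85.4 tagdeg 47.6 ztop 0.0582 px [223. 263.] 521
red tag [ 0.4617 -0.0832] rect [ 0.4617 -0.0833] 100 56 long axis deg 62.8 tagdeg 62.7 ztop 0.0504 px [429. 215.] 440
```

Call:
arm_command:
  moves: [0.7,-10,50,0,0,0,0,0.7,-12,55,0,0,0,0,0.7,-12,55,20,0,0,0,0.7,0,0,40,0,0,0.185,0.7,0,0,40,0,0,0.185,0.7,0,0,0,0,0,0.185,0.7,0,0,0,0,0,0,0.7,0,0,0,0,0,0]
  newtons: 80

```text
clock: 35.95
tcp_pos: [0.4603, -0.0829, 0.1444]
orientation: [-0.0, 0.234, 0.972, 0.0]
wrist_force: [-1.2, -0.9, 0.7]
finger_gap: 0.0722
grip_force: 0.0
```

```bash
python3 - <<'E'
from h import *
aim((.462,-.083),col="red")
p,P,ray,e=cam("wrist"); cv2.imwrite("pics/w6.png",p)
E
```

```text
red tag [ 0.5967 -0.0993] rect [ 0.597  -0.0988] 100 56 long 19.8
t 36.0 tcp [ 0.4605 -0.083   0.1448] tool-x yaw deg 152.94 tilt 0.01 gap 0.0728 F [ 0.8 -0.1 -0.2] grip 0.0
shift [-128.8   48.   133.8] turn about tool z 0.753 (or -2.389 ) j6 0.12
```

View pics/w6.png

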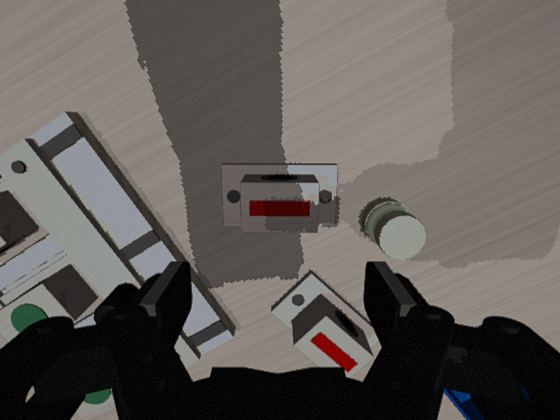

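The red housing is centred under the gripper at (279,205), and the jar at (400,235) is clear of the right finger.

Call:
arm_command:
  moves: [0.7,-1,0,40,0,0,0,0.7,0,0,40,0,0,0,0.7,0,0,35,0,0,0,0.7,0,0,19,0,0,0,0.7,0,0,0,0,0,0,-0.2,0,0,0,0,0,0,-0.2,0,0,0,0,0,0,-0.2,0,0,0,0,0,0]

```text
clock: 37.05
tcp_pos: [0.4622, -0.0838, 0.0125]
orientation: [0.001, 0.235, 0.972, -0.0]
wrist_force: [-1.6, 0.2, 6.9]
finger_gap: 0.0575
grip_force: 86.9
```

Call:
arm_command:
  moves: [-0.2,0,0,0,0,0,0,-0.2,0,0,-20,0,0,0,-0.2,0,0,-40,0,0,0,-0.2,0,0,-50,0,0,0,-0.2,0,0,-55,0,0,0,-0.2,0,0,-55,0,0,0,-0.2,0,0,0,0,0,0]

```text
clock: 37.92
tcp_pos: [0.464, -0.0845, 0.236]
orientation: [0.005, 0.235, 0.972, -0.001]
wrist_force: [0.3, -0.8, -3.9]
finger_gap: 0.0576
grip_force: 86.9
```

```bash
sed -i 's/(0,130,90)/(0,130,50)/;s/(174,130,90)/(174,130,50)/' h.py; cat >> h.py <<'E'
RT=(np.array([.4586,.2754]),-4.05)
def nest(i):
    c,s=np.cos(np.radians(RT[1])),np.sin(np.radians(RT[1])); return RT[0]+np.array([c,s])*(i-1)*.08
E
python3 - <<'E'
from h import *
print([nest(i).round(4) for i in range(3)])
go(*nest(0),.20,-4.05)
held(nest(0),-4.05,"red")
E
```

```text
[array([0.3788, 0.2811]), array([0.4586, 0.2754]), array([0.5384, 0.2697])]
t 37.92 tcp [ 0.464  -0.0845  0.236 ] tool-x yaw deg 152.81 tilt 0.57 gap 0.0576 F [ 0.3 -0.8 -3.9] grip 86.9
shift [243.2 286.2  33.8] turn about tool z -0.404 (or 2.738 ) j6 0.12
t 37.92 tcp [ 0.464  -0.0845  0.236 ] tool-x yaw deg 152.81 tilt 0.57 gap 0.0576 F [ 0.3 -0.8 -3.9] grip 86.9
t 37.98 tcp [ 0.4625 -0.084   0.2331] tool-x yaw deg 152.81 tilt 0.3 gap 0.0578 F [ 0.5 -0.8 -3.4] grip 86.8
px [277.83243586 289.76401647] tag [ 0.4633 -0.0849] ztop 0.2736 housing underside above tcp mm -9.5 needed tool shift [242.4 286.9  -1.1] down to floor 215.6 turn -0.404 long 62.3
```

Call:
arm_command:
  moves: [-0.2,22,26,0,0,0,0,-0.2,34,40,0,0,0,0,-0.2,36,43,0,0,0,0,-0.2,36,43,0,0,0,0,-0.2,36,43,0,0,0,0,-0.2,34,40,0,0,0,0,-0.2,28,34,0,0,0,0,-0.2,16,18,0,0,0,0]

```text
clock: 38.98
tcp_pos: [0.3752, 0.2839, 0.2288]
orientation: [-0.001, 0.234, 0.972, -0.001]
wrist_force: [0.2, 0.5, -2.9]
finger_gap: 0.0577
grip_force: 86.9
```

Call:
arm_command:
  moves: [-0.2,0,0,0,0,0,-0.135,-0.2,0,0,0,0,0,-0.135,-0.2,0,0,0,0,0,-0.134,-0.2,0,0,0,0,0,0,-0.2,0,0,0,0,0,0]

```text
clock: 39.6
tcp_pos: [0.3766, 0.2821, 0.2299]
orientation: [-0.001, 0.036, 0.999, -0.001]
wrist_force: [0.2, 0.6, -3.5]
finger_gap: 0.0576
grip_force: 86.9
```

```bash
python3 - <<'E'
from h import *
held(nest(0),-4.05,"red")
p,P,ray,e=cam("wrist"); cv2.imwrite("pics/w7.png",p); h=P[...,2]
q=(h>.005)&(h<.024)&(np.hypot(P[...,0]-.4586,P[...,1]-.2754)<.15)
n,l,st,_=cv2.connectedComponentsWithStats(q.astype(np.uint8)); k=st[1:,4].argmax()+1
print("grey wrist",rect(P[l==k][:,:2]),st[1:,4])
E
```

```text
t 39.6 tcp [0.3766 0.2821 0.2299] tool-x yaw deg 175.82 tilt 0.11 gap 0.0576 F [ 0.2  0.6 -3.5] grip 86.9
t 39.65 tcp [0.3768 0.2822 0.2302] tool-x yaw deg 175.84 tilt 0.08 gap 0.0577 F [ 0.5 -0.3 -3.2] grip 86.9
px [543.43538231 301.86446777] tag [0.5413 0.5808] ztop 0.0267 housing underside above tcp mm -253.5 needed tool shift [ 140.3 -310.7    0.4] down to floor -31.3 turn -0.002 long -1.7
grey wrist (array([0.36547369, 0.28144153]), 138.2877197265625, 57.776309967041016, 86.19312286376953) [6633 1161]
```

View pics/w7.png

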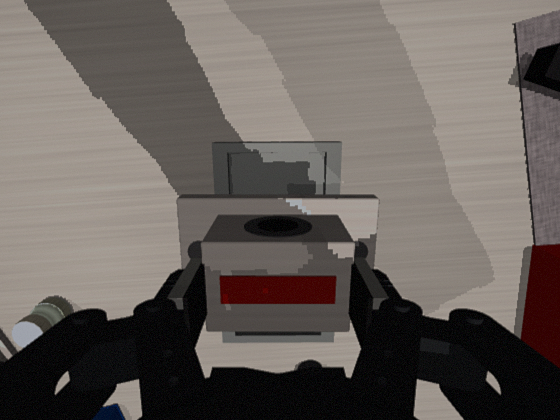

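Held red housing at (278,290) above the near nest; the visible tray outline confirms the tray pose.

```bash
python3 - <<'E'
s=open('h.py').read().replace('m=tags(p)[col]','m=tags(p)[col]; m[:,:200]=0; m[:,360:]=0'); open('h.py','w').write(s)
E
python3 - <<'E'
from h import *
held(nest(0),-4.0,"red")
E
```

```text
t 39.7 tcp [0.3769 0.2822 0.2304] tool-x yaw deg 175.86 tilt 0.05 gap 0.0578 F [ 0.1 -0.1 -2.6] grip 86.9
t 39.75 tcp [0.377  0.2823 0.2306] tool-x yaw deg 175.88 tilt 0.03 gap 0.058 F [ 1.2 -0.  -3.7] grip 86.9
px [277.73426131 289.74122113] tag [0.3765 0.2817] ztop 0.2681 housing underside above tcp mm -12.5 needed tool shift [-2.4 -0.4 -0. ] down to floor 210.1 turn -0.002 long 82.7
```

Call:
arm_command:
  moves: [-0.2,-2,0,30,0,0,0,-0.2,0,0,50,0,0,0,-0.2,0,0,50,0,0,0,-0.2,0,0,15,0,0,0,-0.2,0,0,0,0,0,0,-0.2,0,0,0,0,0,0]

```text
clock: 40.5
tcp_pos: [0.3808, 0.2831, 0.0879]
orientation: [0.002, 0.035, 0.999, 0.001]
wrist_force: [-0.2, -1.0, -2.0]
finger_gap: 0.0575
grip_force: 87.1
```

```bash
python3 - <<'E'
from h import *
held(nest(0),-4.0,"red")
E
```

```text
t 40.5 tcp [0.3808 0.2831 0.0879] tool-x yaw deg 175.94 tilt 0.2 gap 0.0575 F [-0.2 -1.  -2. ] grip 87.1
t 40.55 tcp [0.3809 0.2832 0.088 ] tool-x yaw deg 175.94 tilt 0.23 gap 0.0576 F [ 0.3  0.2 -3.5] grip 87.1
px [277.58263305 289.53003424] tag [0.3801 0.2824] ztop 0.1256 housing underside above tcp mm -12.4 needed tool shift [ 1.2 -1.4 -0. ] down to floor 67.6 turn -0.001 long 82.2
```

Call:
arm_command:
  moves: [-0.2,1,-1,20,0,0,0,-0.2,0,0,20,0,0,0,-0.2,0,0,14,0,0,0,-0.2,0,0,7,0,0,0,-0.2,0,0,4,0,0,0,-0.2,0,0,3,0,0,0,-0.2,0,0,0,0,0,0]

```text
clock: 41.42
tcp_pos: [0.3785, 0.2816, 0.0205]
orientation: [0.001, 0.035, 0.999, 0.0]
wrist_force: [-6.6, -4.2, 16.9]
finger_gap: 0.0575
grip_force: 89.5
```

Call:
arm_command:
  moves: [1,0,0,0,0,0,0,1,0,0,0,0,0,0,1,0,0,0,0,0,0,1,0,0,0,0,0,0,1,0,0,-40,0,0,0,1,0,0,-60,0,0,0,1,0,0,-60,0,0,0,1,0,0,-50,0,0,0]

```text
clock: 42.42
tcp_pos: [0.3783, 0.2815, 0.2304]
orientation: [0.001, 0.035, 0.999, 0.0]
wrist_force: [0.7, -0.6, 0.4]
finger_gap: 0.0854
grip_force: 0.0
```

```bash
python3 - <<'E'
from h import *
go(.597,-.0988,.235,109.8)
a=housings("wrist",amin=300)
a=housings("top")
E
```

```text
t 42.42 tcp [0.3783 0.2815 0.2304] tool-x yaw deg 175.95 tilt 0.09 gap 0.0854 F [ 0.7 -0.6  0.4] grip 0.0
shift [-245.1 -363.9   -4.5] turn about tool z 1.154 (or -1.987 ) j6 0.54
red tag [0.3793 0.2811] rect [0.3779 0.2813] 100 55 long axis deg 86.1 tagdeg 86.1 ztop 0.0581 px [278. 187.] 557
green tag [ 0.531  -0.2991] rect [ 0.5277 -0.2996] 126 90 long axis deg -85.5 tagdeg 89.6 ztop 0.057 px [380. 231.] 119
green tag [ 0.4519 -0.3056] rect [ 0.4457 -0.308 ] 124 107 long axis deg -85.4 tagdeg 44.2 ztop 0.0571 px [383. 266.] 124
green tag [ 0.3729 -0.3122] rect [ 0.3742 -0.3122] 127 91 long axis deg -85.7 tagdeg 38.7 ztop 0.057 px [386. 301.] 126
red tag [ 0.6663 -0.2358] rect [ 0.6654 -0.2345] 100 56 long axis deg 20.9 tagdeg 21.4 ztop 0.049 px [351. 173.] 93
red tag [ 0.5978 -0.1   ] rect [ 0.5979 -0.0989] 101 56 long axis deg 19.6 tagdeg 21.4 ztop 0.0488 px [293. 202.] 94
red tag [0.3789 0.2804] rect [0.3819 0.2806] 127 90 long axis deg 86.3 tagdeg 88.2 ztop 0.057 px [125. 298.] 105
```

Call:
arm_command:
  moves: [1,-31,-46,0,0,0,0,1,-31,-46,0,0,0,0,1,-31,-46,0,0,0,0,1,-31,-46,0,0,0,0,1,-31,-45,0,0,0,0,1,-30,-45,0,0,0,0,1,-30,-45,0,0,0,0,1,-30,-45,0,0,0,0]

```text
clock: 43.52
tcp_pos: [0.5972, -0.1007, 0.2269]
orientation: [-0.0, 0.036, 0.999, 0.0]
wrist_force: [1.0, 0.0, 0.5]
finger_gap: 0.0854
grip_force: 0.0
```

Call:
arm_command:
  moves: [1,0,0,0,0,0,0.165,1,0,0,0,0,0,0.165,1,0,0,0,0,0,0.165,1,0,0,0,0,0,0.165,1,0,0,0,0,0,0.165,1,0,0,0,0,0,0.165,1,0,0,0,0,0,0.164,1,0,0,0,0,0,0]

```text
clock: 44.52
tcp_pos: [0.5964, -0.099, 0.227]
orientation: [-0.001, 0.574, 0.819, -0.0]
wrist_force: [-1.2, 0.6, 0.9]
finger_gap: 0.0856
grip_force: 0.0
```

```bash
python3 - <<'E'
from h import *
aim((.597,-.099),col="red")
E
```

```text
red tag [ 0.5976 -0.0992] rect [ 0.5974 -0.0986] 100 56 long 19.3
t 44.58 tcp [ 0.5964 -0.099   0.2271] tool-x yaw deg 110.0 tilt 0.07 gap 0.0856 F [ 0.2 -0.5 -0.9] grip 0.0
shift [-1.000e-01  1.300e+00  2.161e+02] turn about tool z 0.012 (or -3.13 ) j6 0.92
```

Call:
arm_command:
  moves: [1,0,1,25,0,0,0.005,1,0,0,50,0,0,0,1,0,0,50,0,0,0,1,0,0,45,0,0,0,1,0,0,32,0,0,0,1,0,0,14,0,0,0,1,0,0,0,0,0,0,-0.2,0,0,0,0,0,0]

```text
clock: 45.58
tcp_pos: [0.5989, -0.0991, 0.0135]
orientation: [0.001, 0.577, 0.817, 0.0]
wrist_force: [-0.4, -0.3, -0.5]
finger_gap: 0.0699
grip_force: 0.0
```

Call:
arm_command:
  moves: [-0.2,0,0,0,0,0,0,-0.2,0,0,0,0,0,0,-0.2,0,0,0,0,0,0,-0.2,0,0,-20,0,0,0,-0.2,0,0,-40,0,0,0,-0.2,0,0,-50,0,0,0,-0.2,0,0,-30,0,0,0,-0.2,0,0,0,0,0,0]

```text
clock: 46.58
tcp_pos: [0.5997, -0.0993, 0.1553]
orientation: [0.003, 0.577, 0.817, 0.001]
wrist_force: [0.2, -0.0, -3.2]
finger_gap: 0.0573
grip_force: 86.8
```

Call:
arm_command:
  moves: [-0.2,0,0,0,0,0,-0.165,-0.2,0,0,0,0,0,-0.165,-0.2,0,0,0,0,0,-0.165,-0.2,0,0,0,0,0,-0.165,-0.2,0,0,0,0,0,-0.165,-0.2,0,0,0,0,0,-0.165,-0.2,0,0,0,0,0,-0.164,-0.2,0,0,0,0,0,0]

```text
clock: 47.58
tcp_pos: [0.5965, -0.0984, 0.1499]
orientation: [-0.002, 0.039, 0.999, 0.0]
wrist_force: [-0.5, -0.6, -2.7]
finger_gap: 0.0572
grip_force: 86.7
```

```bash
python3 - <<'E'
from h import *
held(nest(1),-4.0,"red")
E
```

```text
t 47.58 tcp [ 0.5965 -0.0984  0.1499] tool-x yaw deg 175.56 tilt 0.18 gap 0.0572 F [-0.5 -0.6 -2.7] grip 86.7
t 47.62 tcp [ 0.5967 -0.0984  0.1502] tool-x yaw deg 175.49 tilt 0.16 gap 0.0575 F [-0.7  0.4 -2.6] grip 86.7
px [277.31417746 285.58888538] tag [ 0.5953 -0.0991] ztop 0.1856 housing underside above tcp mm -14.6 needed tool shift [165.8 362.6   0.6] down to floor 127.6 turn -0.009 long 85.9
```

Call:
arm_command:
  moves: [-0.2,13,28,0,0,0,-0.009,-0.2,23,50,0,0,0,0,-0.2,25,54,0,0,0,0,-0.2,25,54,0,0,0,0,-0.2,25,54,0,0,0,0,-0.2,24,53,0,0,0,0,-0.2,20,45,0,0,0,0,-0.2,12,26,0,0,0,0]

```text
clock: 48.62
tcp_pos: [0.454, 0.2777, 0.1514]
orientation: [-0.0, 0.034, 0.999, -0.0]
wrist_force: [0.1, -1.0, -3.8]
finger_gap: 0.0573
grip_force: 86.8
```

Call:
arm_command:
  moves: [-0.2,0,0,20,0,0,0,-0.2,0,0,25,0,0,0,-0.2,0,0,20,0,0,0,-0.2,0,0,0,0,0,0,-0.2,0,0,0,0,0,0]

```text
clock: 49.25
tcp_pos: [0.4558, 0.2758, 0.0874]
orientation: [0.0, 0.034, 0.999, 0.0]
wrist_force: [0.3, -0.4, -3.3]
finger_gap: 0.0575
grip_force: 86.7
```

```bash
python3 - <<'E'
from h import *
held(nest(1),-4.0,"red")
E
```

```text
t 49.25 tcp [0.4558 0.2758 0.0874] tool-x yaw deg 176.11 tilt 0.03 gap 0.0575 F [ 0.3 -0.4 -3.3] grip 86.7
t 49.3 tcp [0.4562 0.2759 0.0878] tool-x yaw deg 176.12 tilt 0.08 gap 0.0575 F [ 0.3  0.3 -2.5] grip 86.7
px [277.44186775 285.48511438] tag [0.4545 0.2751] ztop 0.1231 housing underside above tcp mm -14.7 needed tool shift [-4.1  0.6  0. ] down to floor 65.1 turn 0.002 long 84.0
```

Call:
arm_command:
  moves: [-0.2,-4,0,15,0,0,0,-0.2,0,0,15,0,0,0,-0.2,0,0,0,0,0,0]

```text
clock: 49.68
tcp_pos: [0.458, 0.2747, 0.055]
orientation: [-0.002, 0.034, 0.999, -0.001]
wrist_force: [-0.6, -0.7, -4.3]
finger_gap: 0.0576
grip_force: 86.7
```

```bash
python3 - <<'E'
from h import *
held(nest(1),-4.0,"red")
E
```

```text
t 49.67 tcp [0.458  0.2747 0.055 ] tool-x yaw deg 176.16 tilt 0.23 gap 0.0576 F [-0.6 -0.7 -4.3] grip 86.7
t 49.73 tcp [0.4585 0.2749 0.0558] tool-x yaw deg 176.16 tilt 0.16 gap 0.0574 F [ 0.5 -0.6 -2.7] grip 86.7
px [277.46714643 285.47309136] tag [0.4568 0.2741] ztop 0.0907 housing underside above tcp mm -15.1 needed tool shift [-1.7  1.4 -0. ] down to floor 32.7 turn 0.003 long 84.7
```

Call:
arm_command:
  moves: [-0.2,-1,1,12,0,0,0,-0.2,0,0,10,0,0,0,-0.2,0,0,6,0,0,0,-0.2,0,0,4,0,0,0,-0.2,0,0,2,0,0,0,-0.2,0,0,0,0,0,0]

```text
clock: 50.48
tcp_pos: [0.4607, 0.2764, 0.023]
orientation: [0.0, 0.033, 0.999, -0.0]
wrist_force: [-0.5, -0.3, -2.8]
finger_gap: 0.0576
grip_force: 86.8
```

Call:
arm_command:
  moves: [1,0,0,0,0,0,0,1,0,0,0,0,0,0,1,0,0,0,0,0,0,1,0,0,0,0,0,0,1,0,0,-40,0,0,0,1,0,0,-60,0,0,0,1,0,0,-60,0,0,0,1,0,0,-50,0,0,0]

```text
clock: 51.48
tcp_pos: [0.4608, 0.2765, 0.2357]
orientation: [0.001, 0.033, 0.999, 0.0]
wrist_force: [-0.1, 1.0, -0.1]
finger_gap: 0.0855
grip_force: 0.0
```

```bash
python3 - <<'E'
from h import *
a=housings("wrist",amin=300)
go(.645,-.215,.235,110.8)
E
```

```text
red tag [0.3782 0.2813] rect [0.3785 0.2813] 100 56 long axis deg 86.2 tagdeg 86.2 ztop 0.0581 px [277.  97.] 676
red tag [0.4604 0.2757] rect [0.4583 0.2758] 128 96 long axis deg 86.2 tagdeg 0.0 ztop 0.0582 px [277. 185.] 524
t 51.52 tcp [0.4633 0.2775 0.2424] tool-x yaw deg 176.18 tilt 0.66 gap 0.0852 F [1.5 0.7 4.6] grip 0.0
shift [-214.  -479.4    7.2] turn about tool z 1.141 (or -2.001 ) j6 0.46
```

Call:
arm_command:
  moves: [1,-21,-48,0,0,0,0,1,-21,-48,0,0,0,0,1,-21,-48,0,0,0,0,1,-21,-48,0,0,0,0,1,-21,-48,0,0,0,0,1,-21,-48,0,0,0,0,1,-22,-48,0,0,0,0,1,-22,-48,0,0,0,0]

```text
clock: 52.52
tcp_pos: [0.605, -0.1198, 0.2328]
orientation: [0.0, 0.033, 0.999, 0.0]
wrist_force: [0.4, 0.8, 1.0]
finger_gap: 0.0853
grip_force: 0.0
```

Call:
arm_command:
  moves: [1,-22,-48,0,0,0,0,1,-22,-47,0,0,0,0,1,0,0,0,0,0,0.18,1,0,0,0,0,0,0.18,1,0,0,0,0,0,0.18,1,0,0,0,0,0,0.18,1,0,0,0,0,0,0.18,1,0,0,0,0,0,0.18]

```text
clock: 53.52
tcp_pos: [0.6421, -0.2158, 0.2325]
orientation: [-0.0, 0.545, 0.838, -0.0]
wrist_force: [-0.0, -0.1, 0.4]
finger_gap: 0.0853
grip_force: 0.0
```

Call:
arm_command:
  moves: [1,0,0,0,0,0,0.06,1,0,0,0,0,0,0]

```text
clock: 53.78
tcp_pos: [0.6421, -0.2158, 0.2326]
orientation: [-0.0, 0.567, 0.824, -0.0]
wrist_force: [1.3, 0.4, -0.4]
finger_gap: 0.0855
grip_force: 0.0
```

```bash
python3 - <<'E'
from h import *
aim((.665,-.235),col="red")
E
```

```text
red tag [ 0.666  -0.2353] rect [ 0.6659 -0.2343] 100 56 long 21.0
t 53.83 tcp [ 0.6421 -0.2158  0.2327] tool-x yaw deg 110.92 tilt 0.02 gap 0.0855 F [0.5 0.3 0.2] grip 0.0
shift [-25.8  15.7 221.7] turn about tool z -0.001 (or 3.141 ) j6 0.76
```

```bash
python3 - <<'E'
from h import *
p,P,ray,e=cam("wrist"); cv2.imwrite("pics/w8.png",p)
E
```

```text
(no output)
```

View pics/w8.png

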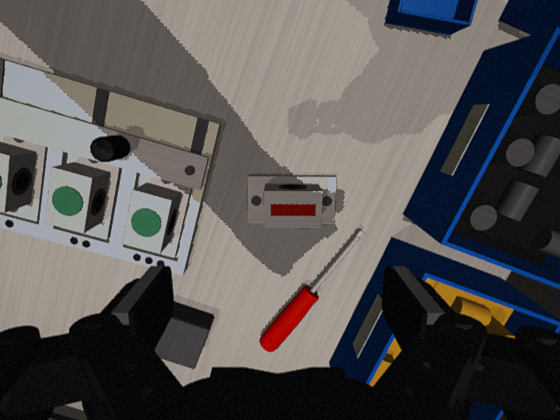

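The red housing is at (292,203). The driver tip (362,230) and the white tray edge (215,160) both clear the fingers.

Call:
arm_command:
  moves: [0.8,-26,16,25,0,0,0,0.8,0,0,50,0,0,0,0.8,0,0,50,0,0,0,0.8,0,0,48,0,0,0,0.8,0,0,34,0,0,0,0.8,0,0,14,0,0,0,0.8,0,0,0,0,0,0,-0.2,0,0,0,0,0,0]

```text
clock: 54.88
tcp_pos: [0.6675, -0.2352, 0.0141]
orientation: [0.001, 0.567, 0.823, -0.0]
wrist_force: [-3.3, 0.3, 1.4]
finger_gap: 0.0606
grip_force: 1.1
```

Call:
arm_command:
  moves: [-0.2,0,0,0,0,0,0,-0.2,0,0,0,0,0,0,-0.2,0,0,0,0,0,0,-0.2,0,0,-20,0,0,0,-0.2,0,0,-40,0,0,0,-0.2,0,0,-50,0,0,0,-0.2,0,0,-30,0,0,0,-0.2,0,0,0,0,0,0]

```text
clock: 55.88
tcp_pos: [0.6682, -0.2352, 0.1554]
orientation: [0.003, 0.567, 0.823, 0.001]
wrist_force: [-0.0, -0.7, -4.0]
finger_gap: 0.0575
grip_force: 86.9
```

Call:
arm_command:
  moves: [-0.2,0,0,0,0,0,-0.163,-0.2,0,0,0,0,0,-0.163,-0.2,0,0,0,0,0,-0.163,-0.2,0,0,0,0,0,-0.163,-0.2,0,0,0,0,0,-0.163,-0.2,0,0,0,0,0,-0.163,-0.2,0,0,0,0,0,-0.162,-0.2,0,0,0,0,0,0]

```text
clock: 56.88
tcp_pos: [0.6653, -0.2339, 0.1493]
orientation: [-0.002, 0.034, 0.999, 0.001]
wrist_force: [0.3, -0.3, -4.3]
finger_gap: 0.0576
grip_force: 86.8
```

```bash
python3 - <<'E'
from h import *
held(nest(2),-4.0,"red")
E
```

```text
t 56.88 tcp [ 0.6653 -0.2339  0.1493] tool-x yaw deg 176.07 tilt 0.22 gap 0.0576 F [ 0.3 -0.3 -4.3] grip 86.8
t 56.92 tcp [ 0.6654 -0.234   0.1497] tool-x yaw deg 176.0 tilt 0.19 gap 0.0573 F [ 0.1 -0.5 -4.1] grip 86.8
px [277.49179293 284.52493687] tag [ 0.6639 -0.2346] ztop 0.1846 housing underside above tcp mm -15.2 needed tool shift [160.4 494.3   1.1] down to floor 126.6 turn 0.0 long 84.2
```

Call:
arm_command:
  moves: [-0.2,11,35,0,0,0,0,-0.2,17,53,0,0,0,0,-0.2,18,56,0,0,0,0,-0.2,18,56,0,0,0,0,-0.2,18,56,0,0,0,0,-0.2,18,56,0,0,0,0,-0.2,18,56,0,0,0,0,-0.2,18,56,0,0,0,0]

```text
clock: 57.92
tcp_pos: [0.558, 0.1994, 0.1514]
orientation: [-0.0, 0.035, 0.999, -0.0]
wrist_force: [1.3, -0.2, -4.0]
finger_gap: 0.0576
grip_force: 87.0
```

Call:
arm_command:
  moves: [-0.2,14,44,0,0,0,0,-0.2,9,26,0,0,0,0,-0.2,0,0,20,0,0,0,-0.2,0,0,25,0,0,0,-0.2,0,0,25,0,0,0,-0.2,0,0,10,0,0,0,-0.2,0,0,0,0,0,0,-0.2,0,0,0,0,0,0]

```text
clock: 58.92
tcp_pos: [0.5415, 0.2693, 0.073]
orientation: [0.001, 0.034, 0.999, 0.0]
wrist_force: [0.1, -0.2, -4.1]
finger_gap: 0.0575
grip_force: 87.0
```

```bash
python3 - <<'E'
from h import *
held(nest(2),-4.0,"red")
E
```

```text
t 58.92 tcp [0.5415 0.2693 0.073 ] tool-x yaw deg 176.13 tilt 0.1 gap 0.0575 F [ 0.1 -0.2 -4.1] grip 87.0
t 58.98 tcp [0.5417 0.2693 0.0732] tool-x yaw deg 176.14 tilt 0.12 gap 0.0575 F [ 0.6  0.  -3.9] grip 87.0
px [277.5        284.45634422] tag [0.5399 0.2686] ztop 0.1083 housing underside above tcp mm -14.9 needed tool shift [ 1.6  1.  -0. ] down to floor 50.3 turn 0.002 long 0.0
```

Call:
arm_command:
  moves: [-0.2,1,1,20,0,0,0,-0.2,0,0,15,0,0,0,-0.2,0,0,8,0,0,0,-0.2,0,0,5,0,0,0,-0.2,0,0,3,0,0,0,-0.2,0,0,0,0,0,0]

```text
clock: 59.72
tcp_pos: [0.5398, 0.2701, 0.0229]
orientation: [0.0, 0.033, 0.999, 0.0]
wrist_force: [-4.5, -2.5, 7.4]
finger_gap: 0.0575
grip_force: 88.2
```

Call:
arm_command:
  moves: [1,0,0,0,0,0,0,1,0,0,0,0,0,0,1,0,0,0,0,0,0,1,0,0,0,0,0,0,1,0,0,-40,0,0,0,1,0,0,-60,0,0,0,1,0,0,-60,0,0,0,1,0,0,-50,0,0,0]

```text
clock: 60.72
tcp_pos: [0.5401, 0.2703, 0.2336]
orientation: [0.001, 0.033, 0.999, 0.0]
wrist_force: [1.5, 0.0, -0.9]
finger_gap: 0.0855
grip_force: 0.0
```

Call:
arm_command:
  moves: [1,0,0,0,0,0,0,1,0,0,0,0,0,0]

```text
clock: 60.98
tcp_pos: [0.5397, 0.2701, 0.2304]
orientation: [-0.0, 0.033, 0.999, -0.0]
wrist_force: [0.3, 0.4, -0.6]
finger_gap: 0.085
grip_force: 0.0
```

```bash
python3 - <<'E'
from h import *
a=housings("wrist",amin=300)
a=housings("top")
p,P,ray,e=cam("top"); cv2.imwrite("pics/topend.png",p)
print("slots",[slot(*PT,i).round(4) for i in range(3)],[nest(i).round(4) for i in range(3)])
h=P[...,2]; q=(h>.06)&(h<.075)&(np.hypot(P[...,0]-.476,P[...,1]+.24)<.05)
print("knob",np.median(P[q],0)); state()
E
```

```text
red tag [0.3812 0.2809] rect [0.3865 0.2806] 100 41 long axis deg 86.1 tagdeg 86.4 ztop 0.0582 px [278.   4.] 479
red tag [0.4595 0.2756] rect [0.4591 0.2761] 100 55 long axis deg 86.2 tagdeg 86.2 ztop 0.0582 px [278. 100.] 674
red tag [0.5384 0.2693] rect [0.5354 0.2696] 128 90 long axis deg 86.2 tagdeg 84.0 ztop 0.0583 px [277. 185.] 562
green tag [ 0.531 -0.299] rect [ 0.5278 -0.3012] 124 90 long axis deg -85.5 tagdeg -89.9 ztop 0.0576 px [380. 231.] 119
green tag [ 0.452  -0.3054] rect [ 0.4457 -0.3077] 124 107 long axis deg -85.5 tagdeg 48.0 ztop 0.0576 px [383. 266.] 123
green tag [ 0.3731 -0.3122] rect [ 0.3743 -0.3133] 126 90 long axis deg -85.9 tagdeg -0.6 ztop 0.0574 px [386. 301.] 127
red tag [0.5389 0.2627] rect [0.5351 0.2621] 124 90 long axis deg 86.1 tagdeg 89.1 ztop 0.0568 px [134. 228.] 72
red tag [0.46   0.2753] rect [0.459  0.2754] 127 99 long axis deg -89.9 tagdeg 85.5 ztop 0.0572 px [128. 262.] 101
red tag [0.3792 0.2806] rect [0.3821 0.2806] 127 90 long axis deg 85.7 tagdeg 84.4 ztop 0.0569 px [125. 298.] 105
slots [array([ 0.3711, -0.3117]), array([ 0.4509, -0.3052]), array([ 0.5306, -0.2987])] [array([0.3788, 0.2811]), array([0.4586, 0.2754]), array([0.5384, 0.2697])]
knob [ 0.47530723 -0.23999782  0.06573294]
t 61.12 tcp [0.5388 0.2698 0.229 ] tool-x yaw deg 176.17 tilt 0.2 gap 0.0856 F [0.6 0.6 0.9] grip 0.0
```

View pics/topend.png

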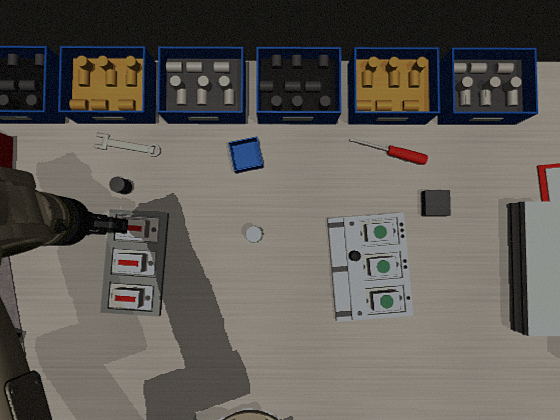

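The three reds are in the grey tray at (135,229), (129,263) and (125,298). The three greens are in the white tray at (380,231), (383,266) and (386,301), with the bar home (knob at 354,256) and the bystanders in place.

```bash
python3 -c "
from workcell import *; print(hand_in())"
```

```text
the job is handed in; nothing more can be done
None
```

Job handed in: my last camera check showed all three green-tag housings in pass pockets 1–3 with the lock bar home, all three red-tag housings in the reject nests, and the bystanders in place; `hand_in()` returned no verdict.

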